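# Pack the castings in the rack, the heaviest two at the bottom

## Robot

A 6-joint arm with a two-finger parallel gripper is mounted at the origin on the work surface. World frame = base frame: x ahead of the robot, y to its left, z up, the work surface at z = 0. Lengths are in m, angles in rad, forces in N, time in s.
With the tool pointing down it reaches from about 0.35 to 0.875 m from the base axis. Payload 4.2 kg.
Tool frame: the origin (TCP) lies at the very end of the fingers, on their centre line; the grasp point (between the pads) lies 19 mm behind it (manip.hold_point_z is the distance from the TCP to the grasp point, in m); x points along the fingers, y is the direction in which the jaws open and shut, and the axes are right-handed (so a half turn about x gives the same grasp; the last joint's range is limited). The gripper opens to 87 mm and grips with 3 to 60 N. Pads are 19 mm wide; open, the fingers measure 117 mm over their backs; the gripper's body (75 mm by 190 mm) begins 51 mm behind the grasp point.
Start: joints at [1.463, 0.385, 0.008, 0, -1.194, -0.259], TCP at [0.224, 0.583, 0.223] pointing down, gripper open.
Joint ranges: [-3.14, 3.14], [-1.21, 2.06], [-1.07, 1.41], [-3.16, 2.05], [-2.99, -0.16], [-3.1, 3.1]. Speed limits (rad/s): [2.79, 2.79, 3.14, 3.14, 3.14, 3.14].

## Interface

Orientations are given as a rotation vector (axis times angle).
In Python, from rig import manip gives the robot as it stands. The module is installed in compiled form; this text tells all that it offers.
- The arm moves only by the tool drive_tool, never from a script. Its argument "series" is a list that holds one entry, the list of rows, each a list of 4 numbers: the shift along the tool's x, y, z in cm, then the turn about the tool's x in degrees. A call has 1 to 5 rows; each row is the pose to reach, as a shift and turn from the pose commanded when the call began, along the tool's axes at that moment; what a row does not reach only later rows make up. A row lasts 1/12 s, in which the tool goes at most 41.7 mm and 7.16 degrees, less where a joint would pass 70% of its speed; a pose out of reach is approached as far as the arm can. A call with a gripper value outside its range is refused whole. "claw" is the opening, from 0 (shut) to 1 (fully open), set as the call begins (left out, the last holds). The fingers move at their own pace and stop on an object; "force" is the grip in N (left out, the last holds). Time passes only in rows, so rows that repeat a pose let the fingers close. It gives the time, the measured TCP pose, the force and the opening at its end, in the units of the state.
- manip.observe(): the state, without advancing time (a new reading comes with each control period).
- manip.grab_frame(name): name is "scene" or "top" or "wrist"; returns (picture, depth): 400x640x3 uint8, red, green, blue; 400x640 float32, m along the optical axis (not along the pixel's ray), 0 where there is no reading.
- manip.camera_params(name): a dict with "fx", "fy", "cx", "cy" (pixels), "T" (4x4, takes a point from camera to world coordinates). Camera axes: x right, y down, z forward; pixel columns grow to the right and rows downward; lengths in m; the calibration is good to about 2 mm. A picture is of the moment at which its call begins: read the wrist's pose just before it. camera_params takes no time and is no camera call; for the wrist camera it gives the pose at the moment of the call.
- manip.finish_job(): hands the job in, once; it reports no verdict.
The state is a dict: "t": time; "joint_pos": joint angles; "qd": joint speeds; "effort": joint torques, N m; "eef_pos": TCP position; "ee_rot": TCP orientation; "contact_force": force on the tool from outside, world axes, zero at the start; "moment": the same for the moment, N m; "grip_width": finger opening in m.
Only numpy, scipy, OpenCV 4.12 (cv2) and the standard library are available. Lean on these libraries where they do the work, as an engineer would, in place of code of your own. Each camera call takes 0.05 s, during which the arm holds its last target. There are 200 camera calls.

## Task

Get the transport rack ready and packed: first press the bronze bushing down into its bore in the rack's base until its shoulder is flush. Then heft the look-alike castings, lay the two heaviest on the two rubber seats at the bottom (one on each), lay the wooden board squarely across the end blocks over them, and lay all the lighter castings flat in a row along the board, right side up. Leave everything else on the bench where it is.

Things in the scene. Friction and masses are not known exactly. Their poses are not given: they have to be found in the camera images.
- rack: grey painted steel rack fixed to the bench: a base plate 272 mm (its own x) by 90 mm (y), 20 mm thick, with a bore in the middle that holds the bushing, a rubber seat on either side of the bore, and at each end a block 24 mm thick, 120 mm wide, whose top is 58 mm above the bench (the inner faces of the blocks are at x = -112 and +112 mm); origin at the centre of the plate's underside. Open along both long sides and above.
- seat0: thin black rubber seat 80 x 52 x 3 mm on the rack's base, for one casting lying lengthwise along the rack; its centre is 62 mm from the rack's middle towards -x of the rack; origin at the centre of its underside (20 mm above the bench); its top is 23 mm above the bench
- seat1: the like seat, 62 mm from the rack's middle towards +x of the rack
- rack_top (a point): point over the middle of the rack, level with the tops of the end blocks (58 mm above the bench): where the middle of the board's underside belongs; axes as the rack's
- bushing (a joint): how far the bronze bushing has been pressed down, in m: 0 stands 14 mm proud of the base plate, 0.014 is home with its shoulder flush. It starts between 0 and 0.004. It yields at about 11 N of downward push, stays where it is left and stops dead at home.
- bushing_top (a point): centre of the upper face of the bushing's shoulder, a bronze disc 36 mm across in the middle of the rack's base (20 mm above the bench once home), with a 9 mm bore too small for a finger; press it down with shut fingers
- board: wooden board 300 mm long (its own x), 60 mm wide (y), 18 mm thick, 0.25 kg, the same either way up, origin at its very centre (9 mm above its underside); can be picked up across its width at the middle. On the rack its upper face is 76 mm above the bench and takes three castings end to end (middles 90 mm apart).
- casting_a: a bare grey cast-metal counterweight, a flat bar 76 mm long (its own x), 46 mm wide (y), 26 mm high (z), origin at the centre of its underside. All castings look exactly alike (a shallow dark panel on top) but are cored differently: each weighs anything from 0.15 to 0.9 kg, drawn anew at every start, and only lifting tells (where two differ by under 50 g, either counts as the heavier). Four or five are there; None when absent.
- casting_b: a bare grey cast-metal counterweight, a flat bar 76 mm long (its own x), 46 mm wide (y), 26 mm high (z), origin at the centre of its underside. All castings look exactly alike (a shallow dark panel on top) but are cored differently: each weighs anything from 0.15 to 0.9 kg, drawn anew at every start, and only lifting tells (where two differ by under 50 g, either counts as the heavier). Four or five are there; None when absent.
- casting_c: a bare grey cast-metal counterweight, a flat bar 76 mm long (its own x), 46 mm wide (y), 26 mm high (z), origin at the centre of its underside. All castings look exactly alike (a shallow dark panel on top) but are cored differently: each weighs anything from 0.15 to 0.9 kg, drawn anew at every start, and only lifting tells (where two differ by under 50 g, either counts as the heavier). Four or five are there; None when absent.
- casting_d: a bare grey cast-metal counterweight, a flat bar 76 mm long (its own x), 46 mm wide (y), 26 mm high (z), origin at the centre of its underside. All castings look exactly alike (a shallow dark panel on top) but are cored differently: each weighs anything from 0.15 to 0.9 kg, drawn anew at every start, and only lifting tells (where two differ by under 50 g, either counts as the heavier). Four or five are there; None when absent.
- casting_e: a bare grey cast-metal counterweight, a flat bar 76 mm long (its own x), 46 mm wide (y), 26 mm high (z), origin at the centre of its underside. All castings look exactly alike (a shallow dark panel on top) but are cored differently: each weighs anything from 0.15 to 0.9 kg, drawn anew at every start, and only lifting tells (where two differ by under 50 g, either counts as the heavier). Four or five are there; None when absent.
- hammer: bystander, hammer
- brush: bystander, bench brush
- screwdriver: bystander, screwdriver
- tin: bystander, small open tin 54 mm across, 60 mm high
- offcut: bystander, pale wood offcut 90 x 45 x 30 mm
Mind the look-alikes: they are no part of the job. What is shaped like the casting_c but green is not meant.

How it is judged:
By the outcome, as a careful person would: the job done as asked, in the order asked, and still so for the second after the job is handed in, with the robot touching nothing.
Of casting_a, casting_b, casting_c, casting_d, casting_e only 4 to 5 are there at a start; the rules pass over those that are not, and their reading is None.
At some moment in a run one of board may be knocked a few centimetres aside while the robot is not near it.
Once in a run the grip may slacken for a moment while it holds something.
It also fails if it takes over 210 s, if anything falls off the work surface, if the arm or the gripper's body presses on something with over 40 N, if the wrist force passes 120 N, or if a joint passes its speed limit or range.

## Working session

There is one attempt and no reset: what is moved stays moved. The work goes in short steps, Python scripts to look and compute and a tool call to move; the robot and the scene stay as the last step left them, time stands still between calls to the robot, and variables do not carry over. Pictures are saved under pics/ and viewed, about 12 in all and at most 16, crops included, and the job is handed in when it is done.

Besides the shell and the picture viewer there is one more tool, called after ">>>" by a JSON object that holds its "op" and its "data". drive_tool: Moves the arm, as the interface text tells. Its arguments: {"type":"object","properties":{"series":{"type":"array","items":{"type":"array","items":{"type":"array","items":{"type":"number"}}}},"claw":{"type":"number"},"force":{"type":"number"}},"required":["series"]}

```bash
mkdir -p pics; python3 - <<'E'
from rig import manip
import cv2,numpy as np
print(manip.observe(), manip.hold_point_z)
for n in ("top","scene"):
    p,d=manip.grab_frame(n); cv2.imwrite(f"pics/{n}0.png",p[:,:,::-1]); np.save(f"pics/{n}0d.npy",d)
    c=manip.camera_params(n); print(n,c["fx"],c["cx"],c["cy"],c["T"].round(3).tolist() if hasattr(c["T"],"round") else c["T"])
c=manip.camera_params("wrist");print(c)
E
```

```text
{'t': 0.0, 'joint_pos': array([ 1.46261093e+00,  3.85538880e-01,  6.63064981e-03, -4.80212700e-04,
       -1.19397672e+00, -2.58597729e-01]), 'qd': array([-0.00147754,  0.00026019,  0.00135954,  0.00086897,  0.00068355,
       -0.00020264]), 'effort': array([ 5.23828021e-04, -3.90664387e+01,  1.87406248e+01,  4.21980813e+00,
        1.10964183e-02, -1.92785246e-04]), 'eef_pos': array([0.22390831, 0.58287965, 0.22147493]), 'ee_rot': array([-2.02171632,  0.3773953 ,  2.0223089 ]), 'contact_force': array([-0.12854521,  0.07395953,  1.19765124]), 'moment': array([-0.03744432, -0.00931414,  0.0062177 ]), 'grip_width': 0.0869442992068365} 0.0187
top 447.50158185962795 324.9901219828081 194.7204346623732 [[-0.009, -0.984, 0.175, 0.28], [-1.0, 0.007, -0.013, 0.01], [0.012, -0.175, -0.984, 1.417], [0.0, 0.0, 0.0, 1.0]]
scene 454.9072157700709 324.4114764945756 203.89774069207635 [[0.871, 0.386, -0.304, 0.964], [0.491, -0.676, 0.55, -0.747], [0.007, -0.628, -0.778, 1.126], [0.0, 0.0, 0.0, 1.0]]
{'fx': 311.85755011019893, 'fy': 311.85755011019893, 'cx': 325.01430236153055, 'cy': 201.38941021077576, 'T': array([[-0.35947106, -0.90441669, -0.22980647,  0.28726549],
       [-0.93315469,  0.34884711,  0.08676413,  0.55906658],
       [ 0.0016964 ,  0.24563418, -0.96936112,  0.38458598],
       [ 0.        ,  0.        ,  0.        ,  1.        ]])}
```

View pics/top0.png

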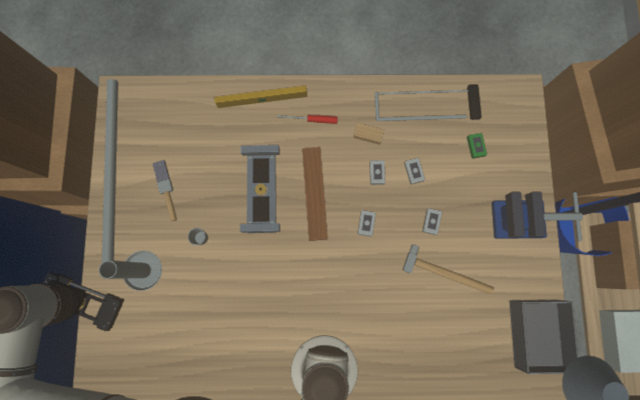

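View pics/scene0.png

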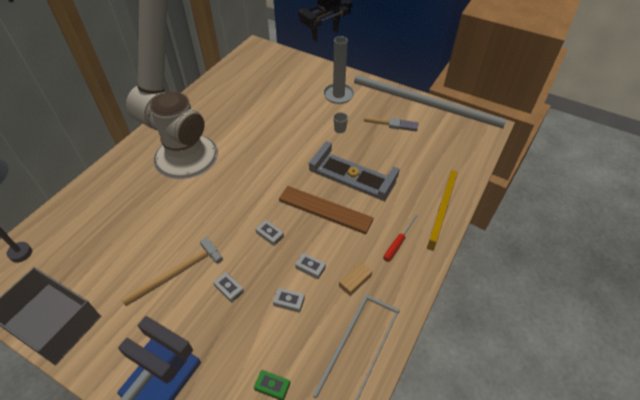

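The top view shows the rack at (261,190) with the bushing at (260,189), and the board at (314,194). There are four grey castings at (377,172), (414,171), (366,223) and (433,221). What could be mistaken for a casting: the green look-alike (477,145), the pale offcut (369,133) and the blue vice (520,218). I choose the four grey ones with dark panels.

```bash
cat > h.py <<'E'
from rig import manip
import cv2,numpy as np
from scipy.spatial.transform import Rotation as R
def ray(cam,u,v,z):
    T=np.array(cam["T"]); d=T[:3,:3]@np.array([(u-cam["cx"])/cam["fx"],(v-cam["cy"])/cam["fy"],1.])
    o=T[:3,3]; return o+d*(z-o[2])/d[2]
def snap(n,f=None):
    c=manip.camera_params(n); p,d=manip.grab_frame(n)
    if f: cv2.imwrite("pics/"+f,p[:,:,::-1])
    return p,d,c
def rect(cam,cnt,z):
    """contour -> (centre, long yaw deg, size mm) on plane z"""
    q=np.array([ray(cam,u,v,z)[:2] for u,v in cnt.reshape(-1,2)]).astype(np.float32)*1000
    b=cv2.boxPoints(cv2.minAreaRect(q)); e=[b[1]-b[0],b[2]-b[1]]; l=[np.linalg.norm(x) for x in e]
    i=int(np.argmax(l)); a=np.degrees(np.arctan2(e[i][1],e[i][0]))
    return (b.mean(0)/1000).round(4),round(((a+90)%180)-90,1),np.round(sorted(l),1)
def masks(p):
    h=cv2.cvtColor(p,cv2.COLOR_RGB2HSV); H,S,V=cv2.split(h)
    return H,S,V
def go(x,y,z,yaw=None):
    """shift (cm) in tool axes and turn to put TCP at xyz, jaws' axis at yaw deg (mod 180)"""
    s=manip.observe(); M=R.from_rotvec(s["ee_rot"]).as_matrix()
    d=M.T@(np.array([x,y,z])-s["eef_pos"])*100
    j=np.degrees(np.arctan2(M[1,1],M[0,1])); t=None
    if yaw is not None:
        t=((yaw-j+90)%180)-90; t=-t if M[2,0]<0 else t
    print("shift",d.round(2),"turn",None if t is None else round(t,1),"jaw",round(j,1),"j6",s["joint_pos"][5].round(2),"xax",M[:,0].round(3))
def find(p,cam,lo,hi,z,amin,amax,roi=None):
    H,S,V=masks(p); m=cv2.inRange(cv2.merge([H,S,V]),lo,hi)
    if roi: k=np.zeros_like(m);k[roi[1]:roi[3],roi[0]:roi[2]]=255;m&=k
    m=cv2.morphologyEx(m,cv2.MORPH_CLOSE,np.ones((3,3)))
    for c in cv2.findContours(m,cv2.RETR_EXTERNAL,cv2.CHAIN_APPROX_NONE)[0]:
        if amin<cv2.contourArea(c)<amax:
            print([int(x) for x in c.reshape(-1,2).mean(0)],cv2.contourArea(c),*rect(cam,c,z))
E
python3 - <<'E'
from h import *
p=cv2.imread("pics/top0.png")[:,:,::-1].copy();c=manip.camera_params("top");d=np.load("pics/top0d.npy")
def Z(u,v):
    T=np.array(c["T"]);k=d[v,u];return (T[:3,:3]@np.array([(u-c["cx"])/c["fx"]*k,(v-c["cy"])/c["fy"]*k,k])+T[:3,3]).round(3)
for n,u,v in [("post",108,269),("bar",110,100),("bar2",110,180),("hammer",412,258),("tin",198,236),("lamp",590,380),("vice",520,215),("bench",300,300),("saw",474,100)]: print(n,Z(u,v))
H,S,V=masks(p)
for u,v in [(377,164),(314,194),(261,150),(261,170),(261,230),(300,300),(260,189)]: print(u,v,H[v,u],S[v,u],V[v,u])
print("cast");find(p,c,(0,0,60),(180,50,255),.026,100,2000,(340,150,460,245))
print("rack");find(p,c,(0,0,50),(180,70,255),.058,100,9000,(235,138,285,240))
print("board");find(p,c,(0,110,40),(14,255,170),.018,300,5000,(290,140,340,250))
print(ray(c,280,149,.058),ray(c,280,228,.058))
big=cv2.resize(p[135:250,225:445],None,fx=3.6,fy=3.6,interpolation=cv2.INTER_CUBIC);cv2.imwrite("pics/crop1.png",big[:,:,::-1])
E
```

```text
post [0.3   0.581 0.187]
bar [0.843 0.685 0.036]
bar2 [0.579 0.669 0.029]
hammer [ 0.328 -0.276  0.022]
tin [0.403 0.393 0.002]
lamp [ 0.07  -0.523  0.488]
vice [ 0.444 -0.567  0.146]
bench [0.203 0.071 0.001]
saw [ 0.842 -0.503  0.025]
377 164 60 5 106
314 194 14 115 115
261 150 101 18 113
261 170 18 53 58
261 230 98 18 112
300 300 17 79 149
260 189 20 75 68
cast
[366, 222] 335.0 [ 0.4379 -0.1368] -10.3 [47.  77.7]
[431, 221] 350.0 [ 0.4416 -0.3429] -13.9 [49.  78.5]
[377, 172] 332.0 [ 0.6007 -0.1751] -1.5 [44.9 79.3]
[414, 170] 336.0 [ 0.6047 -0.2943] 13.8 [50.3 77.9]
rack
[259, 188] 2742.0 [0.5448 0.1946] 1.2 [124.3 280. ]
board
[314, 193] 1491.5 [0.5369 0.0259] 4.0 [ 56.1 296.6]
[0.66903606 0.13194707 0.058     ] [0.42048047 0.12978902 0.058     ]
```

View pics/crop1.png

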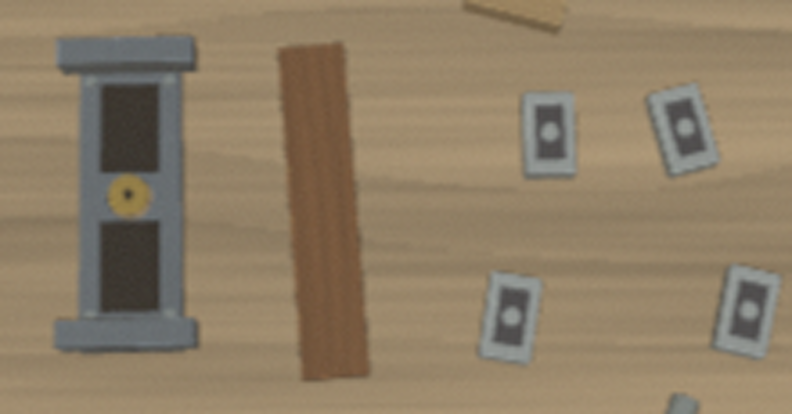

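```bash
python3 - <<'E'
from h import *
c=manip.camera_params("top"); b=ray(c,260.6,189.2,.032); print(b)
go(b[0],b[1],.25,91.2)
s=manip.observe(); print(s["joint_pos"])
E
```

```text
[0.54598839 0.19409292 0.032     ]
shift [ -2.79  24.75 -44.01] turn -22.2 jaw -111.0 j6 -0.26 xax [-0.001 -0.002 -1.   ]
[ 1.46259762e+00  3.85464130e-01  6.77712631e-03 -4.40171711e-04
 -1.19401017e+00 -2.58606264e-01]
```

>>> {"op": "drive_tool", "data": {"series": [[[-3,2,-4,0],[-3,5,-8,0],[-3,7,-12,0],[-3,8.3,-14.7,0],[-3,8.3,-14.7,0]]], "claw": 0}}

```text
t: 0.52
eef_pos: [0.3337, 0.4491, 0.2528]
ee_rot: [-2.019, 0.38, 2.02]
contact_force: [0.2, -0.0, -0.4]
grip_width: 0.0616
```

>>> {"op": "drive_tool", "data": {"series": [[[0,2,-4,0],[0,4,-8,0],[0,6,-12,0],[0,8.3,-14.7,0],[0,8.3,-14.7,0]]]}}

```text
t: 0.93
eef_pos: [0.441, 0.3183, 0.2521]
ee_rot: [-2.018, 0.383, 2.019]
contact_force: [-0.2, -0.2, -0.2]
grip_width: 0.0281
```

>>> {"op": "drive_tool", "data": {"series": [[[0,2,-4,-6],[0,4,-8,-12],[0,6,-12,-18],[0,8.2,-14.6,-22],[0,8.2,-14.6,-22]]]}}

```text
t: 1.35
eef_pos: [0.5483, 0.1895, 0.2516]
ee_rot: [2.213, 0.013, -2.215]
contact_force: [-0.2, 0.6, -1.2]
grip_width: 0.0014
```

```bash
python3 - <<'E'
from h import *
p,d,c=snap("wrist","w1.png"); s=manip.observe(); print(s["t"],s["eef_pos"],s["contact_force"],s["moment"])
go(.546,.194,.10,91.2)
T=np.array(c["T"]);print(T.round(3))
E
```

```text
1.4 [0.54717936 0.19131193 0.25155052] [ 0.29199227 -0.38826684 -0.97229703] [ 0.00683108 -0.00205603  0.03848468]
shift [15.15 -0.29  0.09] turn -0.5 jaw -89.3 j6 0.97 xax [-0.001 -0.001 -1.   ]
[[ 0.013 -0.969 -0.247  0.616]
 [-1.    -0.012 -0.005  0.19 ]
 [ 0.002  0.247 -0.969  0.415]
 [ 0.     0.     0.     1.   ]]
```

View pics/w1.png

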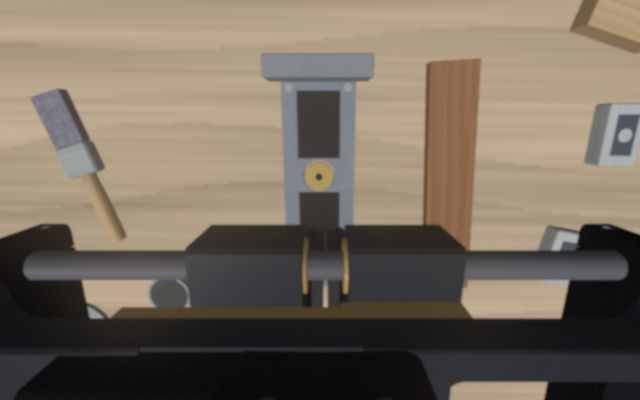

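Wrist view: the bushing is at (319,176), and the far end block spans (262–374, 55–80). The tool is roughly over the bore.

```bash
python3 - <<'E'
from h import *
c=manip.camera_params("wrist"); p=cv2.imread("pics/w1.png")[:,:,::-1].copy()
H,S,V=masks(p); m=cv2.inRange(cv2.merge([H,S,V]),(15,110,60),(30,255,255)); m[:150]=0;m[205:]=0;m[:,:290]=0;m[:,350:]=0
cn=max(cv2.findContours(m,cv2.RETR_EXTERNAL,cv2.CHAIN_APPROX_NONE)[0],key=cv2.contourArea)
(u,v),r=cv2.minEnclosingCircle(cn);print(u,v,r)
for z in (.03,.034): print(ray(c,u,v,z))
b=ray(c,u,v,.032)
for q in [(262,55),(374,55),(297,91),(340,91),(297,157),(340,157)]: print(q,ray(c,*q,.058 if q[1]<60 else .023).round(4))
go(b[0],b[1],.045,91.2)
E
```

```text
318.4974670410156 175.88832092285156 12.679710388183594
[0.54977434 0.19916268 0.03      ]
[0.55045385 0.19908867 0.034     ]
(262, 55) [0.6826 0.2589 0.058 ]
(374, 55) [0.6839 0.1409 0.058 ]
(297, 91) [0.6503 0.2254 0.023 ]
(340, 91) [0.6508 0.1744 0.023 ]
(297, 157) [0.5722 0.2263 0.023 ]
(340, 157) [0.5728 0.1726 0.023 ]
shift [20.65 -0.8  -0.33] turn -0.5 jaw -89.3 j6 0.97 xax [-0.001 -0.001 -1.   ]
```

>>> {"op": "drive_tool", "data": {"series": [[[4,-0.3,-0.2,0],[8,-0.6,-0.2,-0.5],[12,-0.7,-0.2,-0.5],[16,-0.7,-0.2,-0.5],[18,-0.7,-0.2,-0.5]]]}}

```text
t: 1.82
eef_pos: [0.5441, 0.2008, 0.0674]
ee_rot: [2.198, 0.024, -2.215]
contact_force: [-1.3, 0.3, 0.8]
grip_width: 0.0007
```

>>> {"op": "drive_tool", "data": {"series": [[[1,0,0,0],[1.7,0,0,0],[2.2,0,0,0],[2.7,0,0,0],[3.2,0,0,0]]]}}

```text
t: 2.23
eef_pos: [0.5488, 0.2021, 0.0418]
ee_rot: [2.212, 0.031, -2.206]
contact_force: [0.2, -0.4, 0.5]
grip_width: 0.0002
```

>>> {"op": "drive_tool", "data": {"series": [[[0.3,0,0,0],[0.7,0,0,0],[1.1,0,0,0],[1.4,0,0,0],[1.5,0,0,0]]]}}

```text
t: 2.65
eef_pos: [0.5484, 0.2015, 0.0273]
ee_rot: [2.21, 0.03, -2.207]
contact_force: [-3.0, 0.5, 11.0]
grip_width: 0.0002
```

>>> {"op": "drive_tool", "data": {"series": [[[0.3,0,0,0],[0.5,0,0,0],[0.7,0,0,0],[0.8,0,0,0],[0.8,0,0,0]]]}}

```text
t: 3.07
eef_pos: [0.5484, 0.2015, 0.0203]
ee_rot: [2.21, 0.03, -2.206]
contact_force: [-5.2, -0.4, 14.5]
grip_width: 0.0007
```

>>> {"op": "drive_tool", "data": {"series": [[[0.2,0,0,0],[0.2,0,0,0],[0.3,0,0,0],[0.3,0,0,0],[0.3,0,0,0]]]}}

```text
t: 3.48
eef_pos: [0.5484, 0.2015, 0.0201]
ee_rot: [2.21, 0.031, -2.205]
contact_force: [-9.7, -1.4, 28.5]
grip_width: 0.0007
```

>>> {"op": "drive_tool", "data": {"series": [[[-2,0,0,0],[-6,0,0,0],[-10,0,0,0],[-13,0,0,0],[-13,0,0,0]]]}}

```text
t: 3.9
eef_pos: [0.552, 0.2032, 0.1527]
ee_rot: [2.227, 0.038, -2.195]
contact_force: [1.1, 0.7, -0.1]
grip_width: 0.0008
```

>>> {"op": "drive_tool", "data": {"series": [[[0,0,0,0],[0,0,0,0]]], "claw": 1}}

```text
t: 4.07
eef_pos: [0.5472, 0.2008, 0.1441]
ee_rot: [2.208, 0.028, -2.21]
contact_force: [-0.3, 0.3, -0.2]
grip_width: 0.0078
```

```bash
python3 - <<'E'
from h import *
F=[]
for i in range(3):
    p,d,c=snap("wrist"); F.append(manip.observe()["contact_force"])
cv2.imwrite("pics/w2.png",p[:,:,::-1]); print(np.round(F,2),manip.observe()["eef_pos"])
H,S,V=masks(p)
find(p,c,(12,90,50),(32,255,255),.02,100,3000,(270,100,400,230))
find(p,c,(0,0,0),(180,255,55),.023,300,30000,(250,40,400,230))
b=d[100:220,280:360]; print(np.nanmin(b[b>0]))
T=np.array(c["T"])
for u,v in [(318,150),(325,150),(310,130),(340,130),(320,90)]:
    k=d[v,u]; print(u,v,(T[:3,:3]@np.array([(u-c["cx"])/c["fx"]*k,(v-c["cy"])/c["fy"]*k,k])+T[:3,3]).round(4),H[v,u],S[v,u],V[v,u])
E
```

```text
[[ 0.72  0.18 -0.54]
 [ 0.58  0.11 -0.36]
 [ 0.56 -0.25 -0.34]] [0.54696475 0.20058707 0.14283491]
[328, 191] 1039.5 [0.5508 0.1969] -43.4 [34.4 35. ]
0.26620048
318 150 [0.59   0.2076 0.0238] 18 21 62
325 150 [0.5902 0.2014 0.0238] 8 16 62
310 130 [0.6073 0.215  0.0233] 15 16 62
340 130 [0.608  0.1885 0.0232] 0 13 59
320 90 [0.6409 0.2069 0.0239] 170 12 63
```

View pics/w2.png

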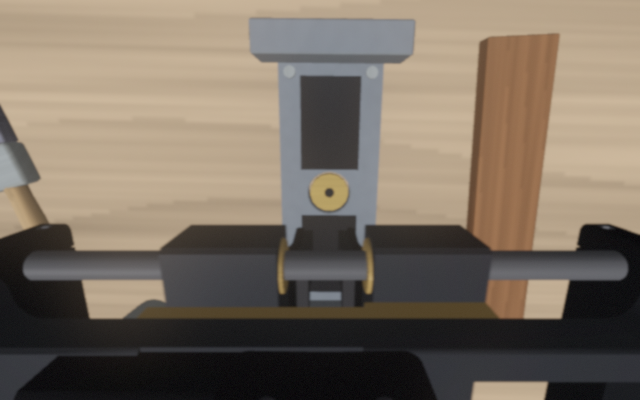

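The bushing is now flush at (329,192). The far seat spans (301–360, 77–169) and the far block spans (250–414, 18–62). Next I work out the rack's pose from these and plan the move to the first casting.

```bash
python3 - <<'E'
from h import *
c=manip.camera_params("wrist"); p=cv2.imread("pics/w2.png")[:,:,::-1].copy()
find(p,c,(0,0,0),(180,60,75),.023,1000,30000,(285,65,375,185))
find(p,c,(0,0,76),(180,60,255),.058,1000,30000,(235,5,430,56))
print(ray(c,250,19,.058),ray(c,414,21,.058))
# nearest casting
go(.5995,-.1735,.15,-1.5+90); go(.4375,-.136,.15,79.7)
E
```

```text
[329, 121] 5031.0 [0.6129 0.1978] 1.1 [49.7 77.8]
[331, 30] 9687.5 [0.6785 0.1985] -88.6 [ 32.5 142. ]
[0.68442947 0.25723506 0.058     ] [0.68611084 0.14022891 0.058     ]
shift [-0.67 37.53 -4.29] turn 3.0 jaw -88.5 j6 0.97 xax [-0.003 -0.002 -1.   ]
shift [-0.63 33.37 11.81] turn 11.8 jaw -88.5 j6 0.97 xax [-0.003 -0.002 -1.   ]
```

>>> {"op": "drive_tool", "data": {"series": [[[-1,3,0,0],[-2,7,0,0],[-2,11,0,0],[-2,15,-2,0],[-2,18.8,-3,0]]], "force": 30}}

```text
t: 4.63
eef_pos: [0.5828, 0.0132, 0.1638]
ee_rot: [2.207, 0.03, -2.208]
contact_force: [1.5, 0.0, -0.1]
grip_width: 0.0512
```

>>> {"op": "drive_tool", "data": {"series": [[[0,4,0,0],[0,8,-1,1],[0,12,-1.3,3],[0,16,-1.3,3],[0,18.8,-1.3,3]]]}}

```text
t: 5.05
eef_pos: [0.5996, -0.1762, 0.1627]
ee_rot: [-2.204, 0.032, 2.211]
contact_force: [-0.0, 0.5, 0.2]
grip_width: 0.0829
```

>>> {"op": "drive_tool", "data": {"series": [[[0,0,0,0],[0,0,0,0],[0,0,0,0]]]}}

```text
t: 5.3
eef_pos: [0.5999, -0.1728, 0.1633]
ee_rot: [-2.205, 0.029, 2.21]
contact_force: [0.5, 1.0, 0.3]
grip_width: 0.0868
```

```bash
cat > look.py <<'E'
from h import *
import sys
# all casting-like things in wrist view, plane .026: dark panel (38-50ish mm?) and outline
p,d,c=snap("wrist",sys.argv[1]); s=manip.observe(); print(s["t"],s["eef_pos"].round(4),s["contact_force"].round(2),s["grip_width"].round(4))
find(p,c,(0,0,0),(180,60,255),float(sys.argv[2]) if len(sys.argv)>2 else .026,800,60000,(0,0,640,222))
E
python3 look.py w3.png
```

```text
Traceback (most recent call last):
  File "look.py", line 4, in <module>
    p,d,c=snap("wrist",sys.argv[1]); s=manip.observe(); print(s["t"],s["eef_pos"].round(4),s["contact_force"].round(2),s["grip_width"].round(4))
                                                                                                                       ^^^^^^^^^^^^^^^^^^^^^
AttributeError: 'float' object has no attribute 'round'
```

View pics/w3.png

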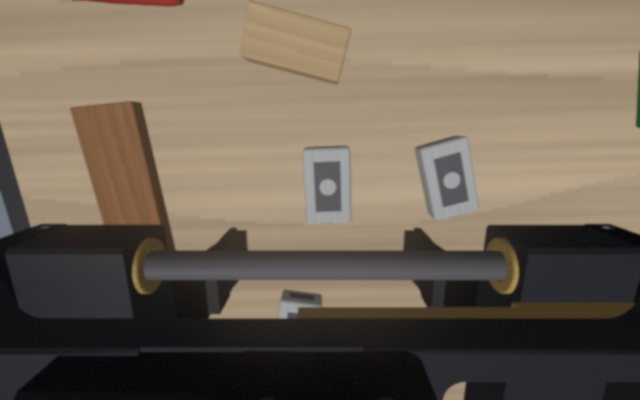

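The casting is between the fingers at (328,186). Its neighbour is at (448,178), and the board's end is at (106,104).

```bash
sed -i 's/s\["grip_width"\].round(4)/round(float(s["grip_width"]),4)/' look.py; cat >> look.py <<'E'
print("panels");find(p,c,(0,0,0),(180,90,float(sys.argv[3]) if len(sys.argv)>3 else 95),float(sys.argv[2]) if len(sys.argv)>2 else .026,400,6000,(0,0,640,222))
E
python3 look.py w4.png; python3 -c "
from h import *
p=cv2.imread('pics/w4.png')[:,:,::-1].copy();H,S,V=masks(p)
for u,v in [(328,170),(310,170),(300,170),(290,140),(410,140)]:print(u,v,H[v,u],S[v,u],V[v,u])"
```

```text
5.4 [ 0.6003 -0.1718  0.164 ] [0.6  0.85 0.34] 0.0868
[329, 184] 3654.0 [ 0.6081 -0.1777] 0.3 [54.  76.1]
[442, 180] 4367.0 [ 0.6077 -0.2829] -75.3 [80.4 85.8]
[8, 176] 1451.5 [0.6247 0.1295] -16.0 [ 28.4 102.1]
panels
[327, 186] 982.5 [ 0.6063 -0.1749] -0.9 [22.3 46.2]
[451, 179] 1035.0 [ 0.6095 -0.2962] 14.1 [22.8 47. ]
[8, 175] 1202.0 [0.6272 0.1385] 0.8 [19.7 97.1]
328 170 150 8 93
310 170 105 3 165
300 170 17 63 175
290 140 16 64 168
410 140 17 64 172
```

```bash
python3 -c "
from h import *
go(.6063,-.1749,.004,89.1)"
```

```text
shift [16.    0.29 -0.63] turn -0.5 jaw -91.4 j6 1.57 xax [-0.001  0.    -1.   ]
```

>>> {"op": "drive_tool", "data": {"series": [[[4,0.2,-0.6,-0.5],[8,0.3,-0.6,-0.5],[12,0.3,-0.6,-0.5],[14.5,0.3,-0.6,-0.5],[15.8,0.3,-0.6,-0.5]]]}}

```text
t: 5.82
eef_pos: [0.6035, -0.1743, 0.0022]
ee_rot: [-2.205, 0.017, 2.221]
contact_force: [-1.2, 0.3, 0.9]
grip_width: 0.0867
```

>>> {"op": "drive_tool", "data": {"series": [[[0,0,0,0],[0,0,0,0],[0,0,0,0],[0,0,0,0],[0,0,0,0]]], "claw": 0, "force": 35}}

```text
t: 6.23
eef_pos: [0.6072, -0.176, 0.0083]
ee_rot: [-2.216, 0.019, 2.21]
contact_force: [-0.9, -0.2, 0.5]
grip_width: 0.0616
```

>>> {"op": "drive_tool", "data": {"series": [[[0,0,0,0],[0,0,0,0],[0,0,0,0]]]}}

```text
t: 6.48
eef_pos: [0.6067, -0.1758, 0.0074]
ee_rot: [-2.214, 0.019, 2.211]
contact_force: [-0.9, 3.3, 3.3]
grip_width: 0.0456
```

>>> {"op": "drive_tool", "data": {"series": [[[-1,0,0,0],[-2,0,0,0],[-3,0,0,0],[-4,0,0,0],[-4,0,0,0]]]}}

```text
t: 6.9
eef_pos: [0.6078, -0.1765, 0.0492]
ee_rot: [-2.218, 0.02, 2.208]
contact_force: [2.4, 0.2, -8.0]
grip_width: 0.046
```

>>> {"op": "drive_tool", "data": {"series": [[[0,0,0,0],[0,0,0,0],[0,0,0,0],[0,0,0,0],[0,0,0,0]]]}}

```text
t: 7.32
eef_pos: [0.6059, -0.1761, 0.0459]
ee_rot: [-2.211, 0.02, 2.214]
contact_force: [0.8, -0.1, -8.7]
grip_width: 0.0457
```

```bash
cat > weigh.py <<'E'
from h import *
F=[];M=[];E=[]
for i in range(6):
    manip.grab_frame("wrist"); s=manip.observe(); F.append(s["contact_force"]);M.append(s["moment"]);E.append(s["effort"])
print(s["t"],s["eef_pos"].round(4),"grip",round(float(s["grip_width"]),4),"F",np.mean(F,0).round(3),"sd",np.std(F,0).round(3),"eff",np.mean(E,0).round(3))
E
python3 weigh.py
```

```text
7.6167 [ 0.6062 -0.1762  0.0464] grip 0.0455 F [-0.067 -0.018 -8.583] sd [0.184 0.439 0.441] eff [-4.0000e-03 -4.8742e+01  1.7449e+01  4.2290e+00  5.8000e-02  1.0000e-03]
```

```bash
python3 -c "
from h import *
go(.6125,.1984,.12,91.1)"
```

```text
shift [ -7.35 -37.46   0.04] turn -2.1 jaw -91.0 j6 1.58 xax [-0.  0. -1.]
```

>>> {"op": "drive_tool", "data": {"series": [[[-3,0,0,0],[-5,-3,0,0],[-7,-6,0,0],[-7.3,-10,0,0],[-7.3,-13,0,0]]]}}

```text
t: 8.03
eef_pos: [0.6101, -0.044, 0.1223]
ee_rot: [-2.218, 0.018, 2.205]
contact_force: [-0.4, 0.6, -9.3]
grip_width: 0.0458
```

>>> {"op": "drive_tool", "data": {"series": [[[0,-3,0,0],[0,-6,0,0],[0,-9,0,0],[0,-12,0,-1],[0,-14,0,-2]]]}}

```text
t: 8.45
eef_pos: [0.6109, 0.0966, 0.1196]
ee_rot: [2.213, 0.023, -2.211]
contact_force: [0.4, -0.9, -8.3]
grip_width: 0.0456
```

>>> {"op": "drive_tool", "data": {"series": [[[0,-3,0,0],[0,-6,0,0],[0,-9,0,0],[0,-10.4,0,0],[0,-10.4,0,0]]]}}

```text
t: 8.87
eef_pos: [0.6093, 0.2015, 0.1194]
ee_rot: [2.213, 0.025, -2.21]
contact_force: [-0.2, -0.0, -8.4]
grip_width: 0.0462
```

>>> {"op": "drive_tool", "data": {"series": [[[0,0,0,0],[0,0,0,0],[0,0,0,0]]]}}

```text
t: 9.12
eef_pos: [0.609, 0.1966, 0.1194]
ee_rot: [2.212, 0.017, -2.214]
contact_force: [-0.2, -0.3, -8.4]
grip_width: 0.0456
```

```bash
python3 -c "
from h import *
p,d,c=snap('wrist','w5.png');s=manip.observe();print(s['eef_pos'],s['grip_width'],s['contact_force'])
print(ray(c,0,0,.1))
go(.6125,.1984,.0305,91.1)
find(p,c,(12,110,50),(32,255,255),.02,100,3000,(200,100,450,260))"
```

```text
[0.60914012 0.19658876 0.11945995] 0.04572376347960595 [ 0.5187756   0.47804508 -7.95019723]
[0.73553605 0.36682787 0.1       ]
shift [ 8.9  -0.18 -0.34] turn -0.2 jaw -89.1 j6 1.02 xax [-0.001 -0.    -1.   ]
[427, 249] 168.0 [0.5666 0.1027] 46.0 [10.8 23. ]
```

View pics/w5.png

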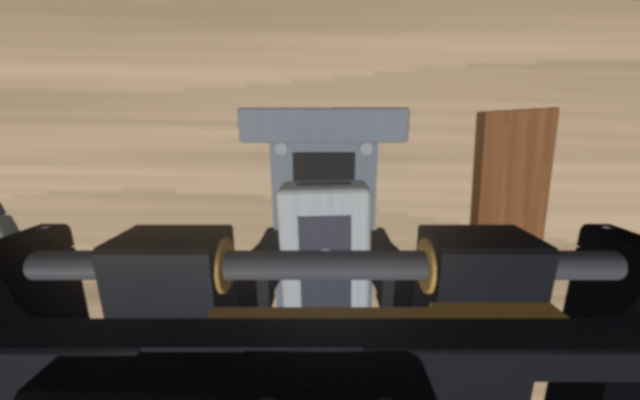

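The held casting is above the far seat, with the seat's edge visible at (324,165) and the block at (238–409, 108–142). I'm lowering it now.

>>> {"op": "drive_tool", "data": {"series": [[[2,-0.2,-0.3,0],[4,-0.2,-0.3,0],[6,-0.2,-0.3,0],[7.5,-0.2,-0.3,0],[8,-0.2,-0.3,0]]]}}

```text
t: 9.58
eef_pos: [0.6104, 0.1978, 0.0365]
ee_rot: [2.207, 0.014, -2.219]
contact_force: [-1.1, -0.4, -9.3]
grip_width: 0.0459
```

>>> {"op": "drive_tool", "data": {"series": [[[0.2,0,0,0],[0.4,0,0,0],[0.6,0,0,0],[0.7,0,0,0],[0.7,0,0,0]]]}}

```text
t: 10.0
eef_pos: [0.6126, 0.2, 0.0333]
ee_rot: [2.214, 0.02, -2.212]
contact_force: [-0.3, 0.6, -8.2]
grip_width: 0.0459
```

>>> {"op": "drive_tool", "data": {"series": [[[0.1,0.1,0,0],[0.2,0.1,0,0],[0.3,0.1,0,0],[0.3,0.1,0,0]]]}}

```text
t: 10.33
eef_pos: [0.6124, 0.1989, 0.0304]
ee_rot: [2.213, 0.019, -2.212]
contact_force: [-1.7, -1.4, -3.9]
grip_width: 0.0455
```

>>> {"op": "drive_tool", "data": {"series": [[[0,0,0,0],[0,0,0,0],[0,0,0,0],[0,0,0,0],[0,0,0,0]]], "claw": 0.75}}

```text
t: 10.75
eef_pos: [0.6129, 0.1991, 0.0303]
ee_rot: [2.215, 0.02, -2.211]
contact_force: [0.0, -0.1, 0.2]
grip_width: 0.0643
```

>>> {"op": "drive_tool", "data": {"series": [[[-2,0,0,0],[-5,0,0,0],[-8,0,0,0],[-11,0,0,0],[-11,0,0,0]]]}}

```text
t: 11.17
eef_pos: [0.6164, 0.2004, 0.1475]
ee_rot: [2.229, 0.026, -2.2]
contact_force: [0.1, 0.6, 0.5]
grip_width: 0.0651
```

>>> {"op": "drive_tool", "data": {"series": [[[0,0,0,0],[0,0,0,0]]], "claw": 1}}

```text
t: 11.33
eef_pos: [0.6118, 0.1987, 0.1393]
ee_rot: [2.213, 0.019, -2.214]
contact_force: [-0.2, -0.1, -1.1]
grip_width: 0.0721
```

```bash
python3 look.py w6.png .049; python3 weigh.py; python3 -c "
from h import *
go(.441,-.135,.15,79.7)"
```

```text
11.3833 [0.6114 0.1985 0.1384] [-0.54  0.03  0.14] 0.0756
[16, 192] 1215.5 [0.6167 0.452 ] -13.5 [34.4 56.1]
[313, 159] 16216.0 [0.6488 0.2072] -89.1 [101.9 205.6]
[280, 81] 857.0 [0.7085 0.235 ] -87.9 [ 11.6 115.5]
panels
[13, 193] 688.0 [0.6182 0.4597] 19.6 [14.3 56.4]
11.6833 [0.612  0.1987 0.1387] grip 0.086 F [-0.135  0.014 -0.191] sd [0.522 0.37  0.447] eff [ -0.    -42.704  17.452   3.845   0.081   0.   ]
shift [-1.08 33.07 17.67] turn 11.3 jaw -89.0 j6 1.02 xax [-0.001 -0.001 -1.   ]
```

>>> {"op": "drive_tool", "data": {"series": [[[0,3,1,0],[0,6,3,0],[0,9,5,0],[0,12,7,0],[0,15,9,0]]]}}

```text
t: 12.1
eef_pos: [0.5237, 0.046, 0.1393]
ee_rot: [2.212, 0.019, -2.213]
contact_force: [1.0, 0.0, 0.4]
grip_width: 0.0871
```

>>> {"op": "drive_tool", "data": {"series": [[[0,3,1.5,0],[0,6.5,3.5,0],[0,10,5.5,4],[0,14,7.5,8],[0,18,9,11.3]]]}}

```text
t: 12.52
eef_pos: [0.4376, -0.1316, 0.1397]
ee_rot: [-2.126, 0.194, 2.126]
contact_force: [0.9, 0.1, -0.2]
grip_width: 0.0871
```

>>> {"op": "drive_tool", "data": {"series": [[[0,0,0,0],[0,0,0,0],[0,0,0,0],[0,0,0,0]]]}}

```text
t: 12.85
eef_pos: [0.44, -0.1297, 0.1396]
ee_rot: [-2.128, 0.19, 2.127]
contact_force: [0.8, 0.5, -0.2]
grip_width: 0.0867
```

```bash
python3 look.py w7.png; python3 -c "
from h import *
go(.441,-.135,.004,79.7)"
```

```text
12.9 [ 0.44   -0.1294  0.1395] [-0.96  0.22 -0.29] 0.0871
[332, 187] 3643.0 [ 0.4496 -0.1386] -10.3 [53.2 64.5]
[14, 174] 2781.5 [0.5115 0.1297] -24.6 [ 44.2 104.9]
[557, 148] 5983.0 [ 0.447  -0.3373] -13.8 [61.8 77.6]
panels
[332, 195] 1110.0 [ 0.4419 -0.1368] -10.3 [22.4 46.7]
[565, 149] 1375.0 [ 0.4454 -0.3451] -14.3 [23.5 47.6]
[18, 169] 1738.0 [0.5157 0.1369] 1.1 [ 18.9 101.9]
shift [13.55  0.53 -0.19] turn 0.1 jaw -100.2 j6 1.32 xax [ 0. -0. -1.]
```

>>> {"op": "drive_tool", "data": {"series": [[[4,0.3,-0.2,0],[8,0.7,-0.2,0],[11,0.7,-0.2,0],[12.8,0.7,-0.2,0],[13.4,0.7,-0.2,0]]]}}

```text
t: 13.32
eef_pos: [0.4384, -0.1366, 0.0026]
ee_rot: [-2.122, 0.191, 2.136]
contact_force: [-0.7, -0.1, -0.3]
grip_width: 0.0867
```

>>> {"op": "drive_tool", "data": {"series": [[[0,0,0,0],[0,0,0,0],[0,0,0,0],[0,0,0,0],[0,0,0,0]]], "claw": 0}}

```text
t: 13.73
eef_pos: [0.441, -0.1375, 0.0068]
ee_rot: [-2.13, 0.191, 2.124]
contact_force: [0.8, 0.8, 0.2]
grip_width: 0.0616
```

>>> {"op": "drive_tool", "data": {"series": [[[0,0,0,0],[0,0,0,0],[0,0,0,0]]]}}

```text
t: 13.98
eef_pos: [0.4406, -0.1374, 0.0061]
ee_rot: [-2.129, 0.192, 2.125]
contact_force: [0.1, 2.8, 3.9]
grip_width: 0.0452
```

>>> {"op": "drive_tool", "data": {"series": [[[-1,0,0,0],[-2,0,0,0],[-3,0,0,0],[-4,0,0,0],[-4,0,0,0]]]}}

```text
t: 14.4
eef_pos: [0.4399, -0.1376, 0.0461]
ee_rot: [-2.128, 0.192, 2.126]
contact_force: [-0.4, 0.1, -7.1]
grip_width: 0.0462
```

>>> {"op": "drive_tool", "data": {"series": [[[0,0,0,0],[0,0,0,0],[0,0,0,0],[0,0,0,0],[0,0,0,0]]]}}

```text
t: 14.82
eef_pos: [0.4396, -0.1376, 0.0449]
ee_rot: [-2.126, 0.192, 2.129]
contact_force: [-0.8, 0.5, -7.0]
grip_width: 0.0457
```

```bash
python3 weigh.py
```

```text
15.1167 [ 0.44   -0.1376  0.0455] grip 0.0454 F [ 0.064 -0.022 -6.696] sd [0.674 0.333 0.56 ] eff [-5.0000e-03 -3.2638e+01  1.3567e+01  3.2460e+00  7.9000e-02  0.0000e+00]
```

>>> {"op": "drive_tool", "data": {"series": [[[1,0,0,0],[2,0,0,0],[3,0,0,0],[3.7,0,0,0],[3.9,0,0,0]]]}}

```text
t: 15.53
eef_pos: [0.4394, -0.1376, 0.0061]
ee_rot: [-2.125, 0.192, 2.13]
contact_force: [-5.1, 4.3, 11.0]
grip_width: 0.0454
```

>>> {"op": "drive_tool", "data": {"series": [[[0,0,0,0],[0.1,0,0,0],[0.1,0,0,0]]]}}

```text
t: 15.78
eef_pos: [0.4407, -0.1376, 0.0062]
ee_rot: [-2.129, 0.192, 2.126]
contact_force: [-0.5, 0.5, -3.5]
grip_width: 0.0457
```

>>> {"op": "drive_tool", "data": {"series": [[[0,0,0,0],[0,0,0,0],[0,0,0,0],[0,0,0,0],[0,0,0,0]]], "claw": 1}}

```text
t: 16.2
eef_pos: [0.4405, -0.1377, 0.0059]
ee_rot: [-2.128, 0.192, 2.126]
contact_force: [-0.1, -0.2, 0.4]
grip_width: 0.0705
```

>>> {"op": "drive_tool", "data": {"series": [[[-3,0,0,0],[-6,0,0,0],[-10,0,0,0],[-13,0,0,0],[-13,0,0,0]]]}}

```text
t: 16.62
eef_pos: [0.4446, -0.138, 0.1421]
ee_rot: [-2.143, 0.19, 2.113]
contact_force: [0.7, -0.5, -0.2]
grip_width: 0.0868
```

```bash
python3 -c "
from h import *
s=manip.observe();print(s['eef_pos'],s['grip_width'],s['contact_force'])
go(.4454,-.3451,.14,75.7); go(.6095,-.2962,.14,104.1)"
```

```text
[ 0.44456749 -0.13800745  0.1420621 ] 0.08682081130888701 [ 0.66560931 -0.53863956 -0.17411899]
shift [ 0.23 20.37 -3.75] turn 4.1 jaw -100.2 j6 1.34 xax [ 0.014 -0.001 -1.   ]
shift [  0.46  12.64 -19.03] turn -24.3 jaw -100.2 j6 1.34 xax [ 0.014 -0.001 -1.   ]
```

>>> {"op": "drive_tool", "data": {"series": [[[0,3,-0.5,0],[0,7,-1,0],[0,11,-1.5,0],[0,15,-2.5,0],[0,17,-3,2]]]}}

```text
t: 17.03
eef_pos: [0.4391, -0.3137, 0.1354]
ee_rot: [-2.108, 0.231, 2.106]
contact_force: [-0.0, 0.1, -0.1]
grip_width: 0.0872
```

>>> {"op": "drive_tool", "data": {"series": [[[0,2,-0.4,1],[0,3.5,-0.7,2],[0,3.5,-0.7,2],[0,3.5,-0.7,2],[0,3.5,-0.7,2]]]}}

```text
t: 17.45
eef_pos: [0.4381, -0.3454, 0.1352]
ee_rot: [-2.088, 0.262, 2.089]
contact_force: [-0.8, 0.3, 0.2]
grip_width: 0.087
```

```bash
python3 look.py w8.png; python3 -c "
from h import *
go(.4454,-.3451,.004,75.7)"
```

```text
17.5 [ 0.4383 -0.3452  0.1354] [-0.39  1.62  0.  ] 0.0873
[110, 213] 981.0 [ 0.4761 -0.1511] 75.7 [17.  61.3]
[322, 185] 3875.0 [ 0.4519 -0.346 ] -13.9 [48.3 67. ]
[594, 123] 16014.5 [ 0.4329 -0.5729] -0.4 [ 92.4 169.5]
[218, 27] 4234.5 [ 0.5965 -0.3   ] 11.9 [51.8 62.8]
panels
[322, 191] 1275.0 [ 0.4459 -0.3445] -13.9 [23.1 46.8]
[211, 17] 785.0 [ 0.6041 -0.2973] 13.8 [23.8 36. ]
shift [13.14 -0.18 -0.69] turn 0.0 jaw -104.3 j6 1.7 xax [-0.  0. -1.]
```

>>> {"op": "drive_tool", "data": {"series": [[[4,-0.2,-0.6,0],[8,-0.2,-0.7,0],[11,-0.2,-0.7,0],[12.5,-0.2,-0.7,0],[13,-0.2,-0.7,0]]]}}

```text
t: 17.92
eef_pos: [0.4439, -0.3438, 0.0026]
ee_rot: [-2.082, 0.259, 2.095]
contact_force: [-0.3, 0.1, -0.1]
grip_width: 0.087
```

>>> {"op": "drive_tool", "data": {"series": [[[0,0,0,0],[0,0,0,0],[0,0,0,0],[0,0,0,0],[0,0,0,0]]], "claw": 0}}

```text
t: 18.33
eef_pos: [0.4466, -0.346, 0.0069]
ee_rot: [-2.092, 0.263, 2.086]
contact_force: [-0.0, 0.7, -0.1]
grip_width: 0.0614
```

>>> {"op": "drive_tool", "data": {"series": [[[0,0,0,0],[0,0,0,0],[0,0,0,0]]]}}

```text
t: 18.58
eef_pos: [0.4461, -0.3456, 0.0061]
ee_rot: [-2.089, 0.262, 2.087]
contact_force: [-0.1, 2.4, 3.7]
grip_width: 0.0458
```

>>> {"op": "drive_tool", "data": {"series": [[[-1,0,0,0],[-2,0,0,0],[-3,0,0,0],[-4,0,0,0],[-4,0,0,0]]]}}

```text
t: 19.0
eef_pos: [0.4473, -0.3466, 0.0483]
ee_rot: [-2.094, 0.264, 2.085]
contact_force: [1.3, -0.1, -3.3]
grip_width: 0.0458
```

>>> {"op": "drive_tool", "data": {"series": [[[0,0,0,0],[0,0,0,0],[0,0,0,0],[0,0,0,0],[0,0,0,0]]]}}

```text
t: 19.42
eef_pos: [0.4454, -0.3456, 0.045]
ee_rot: [-2.087, 0.262, 2.089]
contact_force: [0.6, -0.1, -5.0]
grip_width: 0.0454
```

```bash
python3 weigh.py
```

```text
19.7167 [ 0.4457 -0.3457  0.0455] grip 0.0455 F [ 0.275 -0.076 -4.557] sd [0.589 0.561 0.3  ] eff [-3.0000e-03 -4.0663e+01  1.4903e+01  3.4560e+00  6.0000e-02  0.0000e+00]
```

>>> {"op": "drive_tool", "data": {"series": [[[1,0,0,0],[2,0,0,0],[3,0,0,0],[3.7,0,0,0],[3.9,0,0,0]]]}}

```text
t: 20.13
eef_pos: [0.4446, -0.3452, 0.0059]
ee_rot: [-2.084, 0.261, 2.093]
contact_force: [-4.5, 5.4, 14.4]
grip_width: 0.0457
```

>>> {"op": "drive_tool", "data": {"series": [[[0,0,0,0],[0.1,0,0,0],[0.1,0,0,0]]]}}

```text
t: 20.38
eef_pos: [0.4449, -0.3453, 0.0059]
ee_rot: [-2.086, 0.261, 2.091]
contact_force: [-3.6, 3.2, 4.2]
grip_width: 0.046
```

>>> {"op": "drive_tool", "data": {"series": [[[0,0,0,0],[0,0,0,0],[0,0,0,0],[0,0,0,0],[0,0,0,0]]], "claw": 1}}

```text
t: 20.8
eef_pos: [0.4461, -0.346, 0.0056]
ee_rot: [-2.089, 0.263, 2.088]
contact_force: [-0.7, -1.0, -0.3]
grip_width: 0.0714
```

>>> {"op": "drive_tool", "data": {"series": [[[-3,0,0,0],[-6,0,0,0],[-10,0,0,0],[-13,0,0,0],[-13,0,0,0]]]}}

```text
t: 21.22
eef_pos: [0.4499, -0.3481, 0.143]
ee_rot: [-2.106, 0.267, 2.077]
contact_force: [1.0, 0.8, 0.0]
grip_width: 0.0863
```

```bash
python3 -c "
from h import *
s=manip.observe();print(s['eef_pos'],s['grip_width'],s['contact_force'])
go(.606,-.2962,.14,104.1)"
```

```text
[ 0.44985182 -0.34811626  0.14295115] 0.08633380692147756 [1.0140875  0.75731565 0.02884587]
shift [  0.46  -8.87 -13.86] turn -28.3 jaw -104.2 j6 1.69 xax [ 0.013 -0.007 -1.   ]
```

>>> {"op": "drive_tool", "data": {"series": [[[0,-2,-3,-5],[0,-4,-6,-11],[0,-6,-9,-17],[0,-8,-12,-23],[0,-8.8,-14.2,-28.3]]]}}

```text
t: 21.63
eef_pos: [0.6079, -0.2938, 0.1351]
ee_rot: [2.089, 0.263, -2.086]
contact_force: [0.3, 0.1, -0.6]
grip_width: 0.0873
```

>>> {"op": "drive_tool", "data": {"series": [[[0,0,0,0],[0,0,0,0],[0,0,0,0],[0,0,0,0]]]}}

```text
t: 21.97
eef_pos: [0.604, -0.2959, 0.1354]
ee_rot: [2.092, 0.256, -2.093]
contact_force: [-0.2, -0.6, -0.2]
grip_width: 0.0869
```

```bash
python3 look.py w9.png; python3 -c "
from h import *
go(.6085,-.2962,.004,104.1)"
```

```text
22.0167 [ 0.604  -0.296   0.1357] [ 0.39  0.59 -0.02] 0.0868
[326, 185] 3802.5 [ 0.6166 -0.2942] 13.9 [48.8 65.2]
[582, 157] 1537.5 [ 0.6939 -0.5047] 9.5 [24.9 48.9]
[623, 27] 1636.0 [ 0.7968 -0.4909] 13.8 [33.3 37.7]
[517, 13] 2309.0 [ 0.7875 -0.4059] -88.2 [ 13.9 131. ]
panels
[326, 193] 1297.0 [ 0.6095 -0.2958] 14.5 [23.2 47.1]
[582, 157] 1619.0 [ 0.6939 -0.5047] 9.7 [25.9 49.7]
[622, 27] 1794.0 [ 0.7959 -0.4905] 13.8 [35.1 39.2]
shift [13.17  0.13 -0.43] turn -0.2 jaw -76.1 j6 2.03 xax [-0.  0. -1.]
```

>>> {"op": "drive_tool", "data": {"series": [[[4,0.1,-0.5,0],[8,0.1,-0.5,0],[11,0.1,-0.5,0],[12.5,0.1,-0.5,0],[13,0.1,-0.5,0]]]}}

```text
t: 22.43
eef_pos: [0.607, -0.2951, 0.002]
ee_rot: [2.087, 0.258, -2.1]
contact_force: [-0.1, -0.4, 0.1]
grip_width: 0.087
```

>>> {"op": "drive_tool", "data": {"series": [[[0,0,0,0],[0,0,0,0],[0,0,0,0],[0,0,0,0],[0,0,0,0]]], "claw": 0}}

```text
t: 22.85
eef_pos: [0.611, -0.2956, 0.0072]
ee_rot: [2.094, 0.255, -2.088]
contact_force: [0.2, 0.1, -0.1]
grip_width: 0.0615
```

>>> {"op": "drive_tool", "data": {"series": [[[0,0,0,0],[0,0,0,0],[0,0,0,0]]]}}

```text
t: 23.1
eef_pos: [0.6105, -0.2954, 0.0061]
ee_rot: [2.092, 0.256, -2.091]
contact_force: [-0.2, 0.2, 1.7]
grip_width: 0.0456
```

>>> {"op": "drive_tool", "data": {"series": [[[-1,0,0,0],[-2,0,0,0],[-3,0,0,0],[-4,0,0,0],[-4,0,0,0]]]}}

```text
t: 23.52
eef_pos: [0.6119, -0.2959, 0.0486]
ee_rot: [2.095, 0.254, -2.086]
contact_force: [1.4, -0.2, -5.8]
grip_width: 0.0456
```

>>> {"op": "drive_tool", "data": {"series": [[[0,0,0,0],[0,0,0,0],[0,0,0,0],[0,0,0,0],[0,0,0,0]]]}}

```text
t: 23.93
eef_pos: [0.6098, -0.2952, 0.0449]
ee_rot: [2.091, 0.257, -2.093]
contact_force: [1.0, 0.3, -8.5]
grip_width: 0.0456
```

```bash
python3 weigh.py; python3 weigh.py;python3 -c "
from h import *
go(.4887,.196,.12,91.1)"
```

```text
24.2333 [ 0.6102 -0.2953  0.0455] grip 0.0457 F [ 0.084 -0.034 -7.601] sd [0.474 0.457 0.429] eff [-2.0000e-03 -5.2095e+01  1.7996e+01  4.2940e+00  3.6000e-02  0.0000e+00]
24.5333 [ 0.6102 -0.2953  0.0456] grip 0.0457 F [-0.09   0.034 -7.338] sd [0.514 0.368 0.351] eff [ 0.0000e+00 -5.2097e+01  1.8025e+01  4.3000e+00  4.0000e-02  0.0000e+00]
shift [ -7.44 -50.61  -0.08] turn 12.9 jaw -76.0 j6 2.03 xax [ 0. -0. -1.]
```

Weights are about 0.86, 0.67, 0.45 and 0.75 kg, so the casting in hand (0.75 kg) goes on the second seat.

>>> {"op": "drive_tool", "data": {"series": [[[-3,0,0,0],[-6,-2,0,0],[-7.4,-5,0,0],[-7.4,-8,0,0],[-7.4,-11,0,0]]]}}

```text
t: 24.95
eef_pos: [0.5841, -0.1878, 0.1215]
ee_rot: [2.096, 0.255, -2.088]
contact_force: [-0.1, 1.4, -7.1]
grip_width: 0.0459
```

>>> {"op": "drive_tool", "data": {"series": [[[0,-3,0,0],[0,-6,0,0],[0,-9,0,0],[0,-12,0,0],[0,-15,0,0]]]}}

```text
t: 25.37
eef_pos: [0.5469, -0.0417, 0.12]
ee_rot: [2.093, 0.257, -2.091]
contact_force: [0.1, -0.5, -7.4]
grip_width: 0.0453
```

>>> {"op": "drive_tool", "data": {"series": [[[0,-3,0,0],[0,-6,0,0],[0,-9,0,0],[0,-12,0,0],[0,-15,0,0]]]}}

```text
t: 25.78
eef_pos: [0.5107, 0.1039, 0.1202]
ee_rot: [2.093, 0.257, -2.091]
contact_force: [-0.0, -0.3, -7.6]
grip_width: 0.0452
```

>>> {"op": "drive_tool", "data": {"series": [[[0,-3,0,3],[0,-6,0,6],[0,-9,0,9],[0,-9.6,0,12.9],[0,-9.6,0,12.9]]]}}

```text
t: 26.2
eef_pos: [0.4878, 0.1981, 0.1202]
ee_rot: [2.213, 0.025, -2.21]
contact_force: [-0.3, 0.0, -7.0]
grip_width: 0.0455
```

>>> {"op": "drive_tool", "data": {"series": [[[0,0,0,0],[0,0,0,0],[0,0,0,0],[0,0,0,0]]]}}

```text
t: 26.53
eef_pos: [0.4881, 0.1948, 0.1196]
ee_rot: [2.212, 0.02, -2.212]
contact_force: [0.2, -0.7, -6.5]
grip_width: 0.046
```

```bash
python3 -c "
from h import *
p,d,c=snap('wrist','w10.png');s=manip.observe();print(s['eef_pos'],s['grip_width'],s['contact_force'])
go(.489,.196,.0295,91.1)
find(p,c,(12,110,50),(32,255,255),.02,50,3000,(250,100,400,210))
find(p,c,(0,0,0),(180,90,95),.049,400,30000,(250,0,400,180))"
```

```text
[0.48810746 0.19483384 0.11958329] 0.04585019485285474 [-0.43645863 -0.61022463 -6.8558593 ]
shift [ 9.01 -0.12 -0.09] turn -0.1 jaw -89.0 j6 0.9 xax [-0. -0. -1.]
[323, 167] 1379.5 [0.5227 0.1962] -89.0 [17.4 45.9]
```

View pics/w10.png

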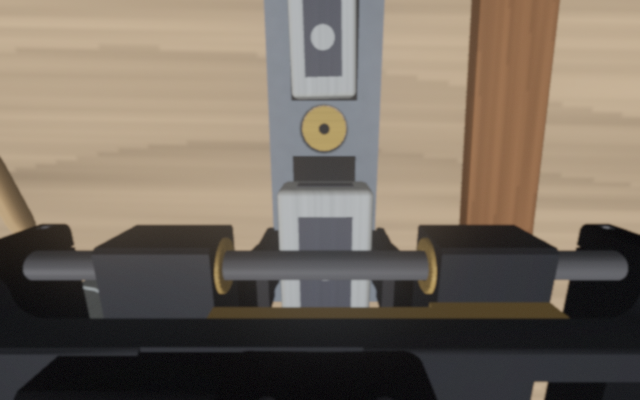

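The first casting sits centred on the far seat (322,45), and the bushing is flush at (324,129). The second casting is aligned above the near seat, whose edge shows at (324,156).

>>> {"op": "drive_tool", "data": {"series": [[[2,-0.1,-0.1,0],[4,-0.1,-0.1,0],[6,-0.1,-0.1,0],[7.5,-0.1,-0.1,0],[8.3,-0.1,-0.1,0]]]}}

```text
t: 27.0
eef_pos: [0.4881, 0.1954, 0.0347]
ee_rot: [2.208, 0.018, -2.215]
contact_force: [-0.9, -1.0, -7.8]
grip_width: 0.0455
```

>>> {"op": "drive_tool", "data": {"series": [[[0.2,0,0,0],[0.4,0,0,0],[0.5,0,0,0],[0.6,0,0,0],[0.6,0,0,0]]]}}

```text
t: 27.42
eef_pos: [0.4893, 0.197, 0.0313]
ee_rot: [2.214, 0.022, -2.211]
contact_force: [0.3, 0.3, -6.8]
grip_width: 0.0459
```

>>> {"op": "drive_tool", "data": {"series": [[[0,0,0,0],[0,0,0,0],[0,0,0,0],[0,0,0,0],[0,0,0,0]]], "claw": 0.75}}

```text
t: 27.83
eef_pos: [0.4895, 0.1971, 0.0313]
ee_rot: [2.214, 0.022, -2.211]
contact_force: [0.4, -0.3, 0.3]
grip_width: 0.0642
```

>>> {"op": "drive_tool", "data": {"series": [[[-2,0,0,0],[-6,0,0,0],[-10,0,0,0],[-14,0,0,0],[-18,0,0,0]]]}}

```text
t: 28.25
eef_pos: [0.4887, 0.1964, 0.2129]
ee_rot: [2.213, 0.021, -2.211]
contact_force: [1.6, -0.2, -0.4]
grip_width: 0.0652
```

```bash
python3 -c "
from h import *
p,d,c=snap('wrist','w11.png');s=manip.observe();print(s['t'],s['eef_pos'],s['grip_width'],s['contact_force'])
find(p,c,(12,110,50),(32,255,255),.02,50,3000,(250,60,400,222))
find(p,c,(0,0,0),(180,90,95),.049,400,30000,(250,0,400,222))
print('board');find(p,c,(0,95,40),(15,255,200),.018,1000,90000,(380,0,640,222))
t,_,ct=snap('top','top2.png')
print('board top');find(t,ct,(0,110,40),(14,255,170),.018,300,5000,(270,100,400,300))
print('cast');find(t,ct,(0,0,60),(180,50,255),.026,100,2000,(340,150,460,245))"
```

```text
28.3 [0.49339284 0.19862647 0.22221385] 0.06538041605830273 [1.9927185  0.91185372 6.59619036]
[327, 5] 934.0 [0.6613 0.1977] -89.0 [  7.5 113.7]
board
[462, 108] 12424.0 [0.5621 0.0457] 4.1 [ 63.3 239.3]
board top
[308, 186] 1478.0 [0.5605 0.0442] 4.0 [ 56.4 295.9]
cast
[366, 222] 333.5 [ 0.4379 -0.1377] -10.7 [46.8 77.4]
[432, 221] 349.5 [ 0.4402 -0.3433] -14.3 [49.6 78. ]
```

The board was knocked about 3 cm and is now near (0.5605,0.044) with yaw 4°. I'll move over it and measure it with the wrist camera.

```bash
python3 -c "
from h import *
s=manip.observe();print(s['eef_pos'])
go(.545,.046,.2,94)"
```

```text
[0.49284081 0.1988521  0.21875645]
shift [ 1.82 15.4  -4.88] turn -2.8 jaw -88.8 j6 0.9 xax [ 0.015  0.008 -1.   ]
```

>>> {"op": "drive_tool", "data": {"series": [[[0,3,-1,0],[0,7,-2,0],[1,11,-3.5,-2],[1.5,15.4,-4.9,-2.8],[1.5,15.4,-4.9,-2.8]]], "claw": 1}}

```text
t: 28.77
eef_pos: [0.541, 0.0391, 0.1941]
ee_rot: [2.186, 0.068, -2.191]
contact_force: [-0.3, 0.7, -0.4]
grip_width: 0.0854
```

>>> {"op": "drive_tool", "data": {"series": [[[0,0,0,0],[0,0,0,0],[0,0,0,0],[0,0,0,0]]]}}

```text
t: 29.1
eef_pos: [0.5407, 0.0448, 0.1958]
ee_rot: [2.187, 0.076, -2.186]
contact_force: [-0.1, -1.5, -0.5]
grip_width: 0.0871
```

```bash
python3 -c "
from h import *
p,d,c=snap('wrist','w12.png');s=manip.observe();print(s['t'],s['eef_pos'],s['grip_width'],s['contact_force'])
print('board');find(p,c,(0,95,40),(15,255,200),.018,1000,90000,(250,0,640,222))
print('cast seats');find(p,c,(0,0,0),(180,90,95),.049,400,30000,(0,0,250,222))"
```

```text
29.15 [0.54070542 0.04486082 0.19583487] 0.0870730318584637 [-0.40446208 -0.84289034  0.50457643]
board
[326, 114] 11423.0 [0.6063 0.048 ] 4.0 [ 58.9 215. ]
cast seats
[192, 198] 631.0 [0.5192 0.1851] -89.0 [38.8 49.7]
[200, 106] 978.0 [0.6131 0.1682] 1.5 [13.2 73.2]
[206, 95] 1141.5 [0.6124 0.1522] 34.6 [107.1 196.1]
```

View pics/w12.png

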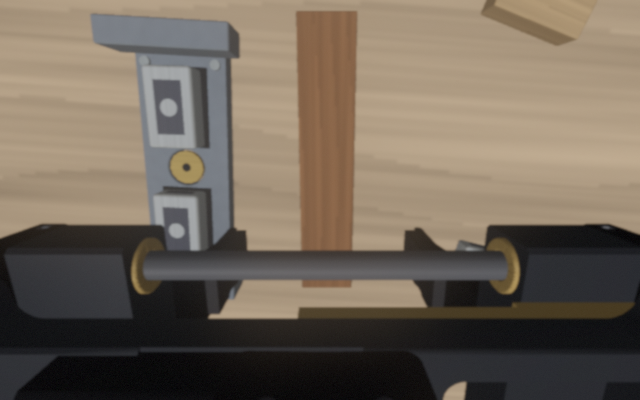

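The board is under the jaws, its far end at (297–357, 11), and both heavy castings are seated at (172,106) and (180,225). The estimated board centre is (0.564,0.0452), yaw 4°.

```bash
python3 -c "
from h import *
go(.564,.0452,.004,94)"
```

```text
shift [19.18  0.13 -2.31] turn -0.0 jaw -86.0 j6 1.26 xax [ 0.001  0.    -1.   ]
```

>>> {"op": "drive_tool", "data": {"series": [[[4,0.1,-1.5,0],[8,0.1,-2.3,0],[12,0.1,-2.3,0],[15,0.1,-2.3,0],[16,0.1,-2.3,0]]]}}

```text
t: 29.57
eef_pos: [0.5604, 0.0443, 0.0308]
ee_rot: [2.176, 0.072, -2.195]
contact_force: [-0.2, -0.7, -0.4]
grip_width: 0.087
```

>>> {"op": "drive_tool", "data": {"series": [[[1,0,0,0],[2,0,0,0],[2.6,0,0,0],[3,0,0,0],[3,0,0,0]]]}}

```text
t: 29.98
eef_pos: [0.5642, 0.0444, 0.0059]
ee_rot: [2.188, 0.075, -2.186]
contact_force: [1.3, -0.8, -0.5]
grip_width: 0.0871
```

>>> {"op": "drive_tool", "data": {"series": [[[0,0,0,0],[0,0,0,0],[0,0,0,0],[0,0,0,0],[0,0,0,0]]], "claw": 0, "force": 40}}

```text
t: 30.4
eef_pos: [0.564, 0.0442, 0.0059]
ee_rot: [2.188, 0.074, -2.186]
contact_force: [-0.6, 1.2, 0.8]
grip_width: 0.0616
```

>>> {"op": "drive_tool", "data": {"series": [[[-2,0,0,0],[-5,0,0,0],[-8,0,0,0],[-11,0,0,0],[-11,0,0,0]]]}}

```text
t: 30.82
eef_pos: [0.5677, 0.0451, 0.1218]
ee_rot: [2.201, 0.078, -2.174]
contact_force: [0.3, 1.1, -1.9]
grip_width: 0.0597
```

>>> {"op": "drive_tool", "data": {"series": [[[0,0,0,0],[0,0,0,0],[0,0,0,0],[0,0,0,0]]]}}

```text
t: 31.15
eef_pos: [0.5626, 0.0439, 0.1137]
ee_rot: [2.182, 0.073, -2.191]
contact_force: [0.4, -0.2, -2.3]
grip_width: 0.0596
```

```bash
python3 -c "
from h import *
p,d,c=snap('wrist','w13.png');s=manip.observe();print(s['t'],s['eef_pos'],s['grip_width'],s['contact_force'])
z=s['eef_pos'][2]+.013
print('board');find(p,c,(0,95,40),(15,255,200),z,1000,90000,(200,0,640,222))
go(.5503,.1972,.115,91.1)"
```

```text
31.2 [0.56289307 0.04391024 0.11387544] 0.059444636412798936 [ 0.45439227 -0.49020145 -2.38945619]
board
[324, 106] 27636.0 [0.6313 0.0486] 4.0 [58.1 98.6]
shift [ -0.12 -15.38   0.22] turn 2.8 jaw -86.1 j6 1.27 xax [-0.003 -0.001 -1.   ]
```

View pics/w13.png

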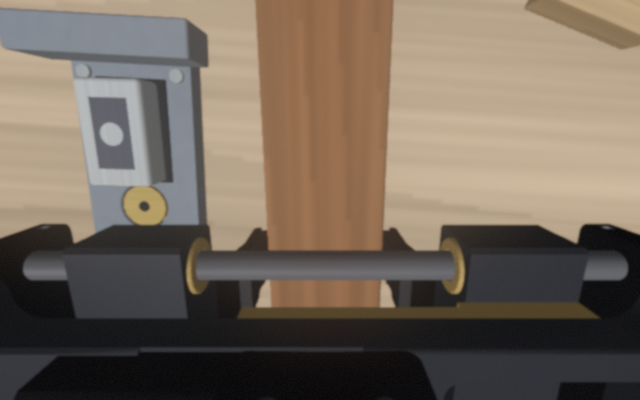

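The board is held level and square (edges at columns 258 and 392). Carrying it over the rack.

>>> {"op": "drive_tool", "data": {"series": [[[0,-1.5,0,0],[0,-4,0,0],[0,-7,0,1],[0,-10,0.1,2],[0,-12.5,0.2,2.8]]]}}

```text
t: 31.62
eef_pos: [0.5529, 0.1702, 0.1145]
ee_rot: [2.21, 0.019, -2.213]
contact_force: [0.6, 0.0, -1.5]
grip_width: 0.0597
```

>>> {"op": "drive_tool", "data": {"series": [[[0,-1.5,0,0],[0,-2.6,0,0],[0,-2.8,0,0],[0,-2.8,0,0],[0,-2.8,0,0]]]}}

```text
t: 32.03
eef_pos: [0.5527, 0.1958, 0.1152]
ee_rot: [2.211, 0.019, -2.213]
contact_force: [-0.5, -0.0, -1.6]
grip_width: 0.0592
```

>>> {"op": "drive_tool", "data": {"series": [[[0,0,0,0],[0,0,0,0],[0,0,0,0]]]}}

```text
t: 32.28
eef_pos: [0.5529, 0.1959, 0.1156]
ee_rot: [2.213, 0.02, -2.213]
contact_force: [0.3, -0.9, -2.6]
grip_width: 0.0593
```

```bash
python3 -c "
from h import *
p,d,c=snap('wrist','w14.png');s=manip.observe();print(s['t'],s['eef_pos'],s['grip_width'],s['contact_force'])
z=s['eef_pos'][2]+.012
print('board');find(p,c,(0,95,40),(15,255,200),z,1000,90000,(200,0,640,222))
print('block at .058');find(p,c,(90,0,76),(130,60,255),.058,300,30000,(100,0,500,160))
t,_,ct=snap('top','top3.png')
print('board top');find(t,ct,(0,110,40),(14,255,170),z,300,5000,(220,100,330,300))
go(.5503,.1972,.07,91.1)"
```

```text
32.3333 [0.55291757 0.19608341 0.11564995] 0.05927659160320748 [ 0.1811827   0.24296378 -2.77169999]
board
[324, 107] 27647.5 [0.6218 0.1972] 1.1 [58.8 99.6]
block at .058
[403, 35] 805.5 [0.6751 0.1473] 1.0 [14.4 22.2]
[244, 35] 846.0 [0.6734 0.25  ] 1.0 [15.1 22.2]
board top
[256, 210] 777.5 [0.4656 0.1925] 0.8 [ 55.5 126.7]
shift [ 4.57 -0.1   0.26] turn -0.1 jaw -89.0 j6 0.97 xax [ 0.  0. -1.]
```

View pics/w14.png

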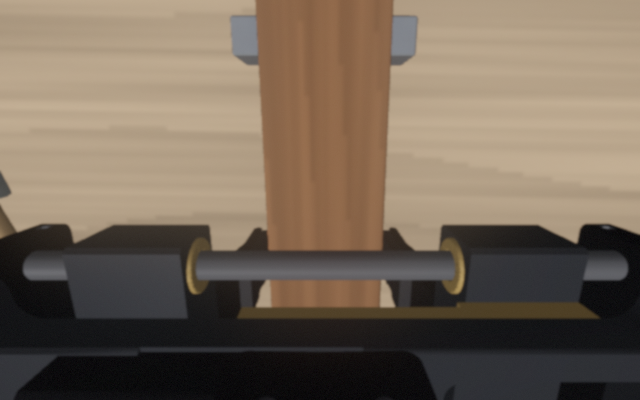

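The board is aligned over the blocks: block ends at (232,16) and (417,16), board edges at columns 258 and 392. Lowering it.

>>> {"op": "drive_tool", "data": {"series": [[[1,-0.05,0.25,0],[2,-0.05,0.25,0],[3,-0.05,0.25,0],[3.8,-0.05,0.25,0],[4.2,-0.05,0.25,0]]]}}

```text
t: 32.8
eef_pos: [0.5492, 0.1966, 0.0712]
ee_rot: [2.208, 0.019, -2.215]
contact_force: [0.2, 0.3, -2.6]
grip_width: 0.0593
```

>>> {"op": "drive_tool", "data": {"series": [[[0.2,0,0,0],[0.4,0,0,0],[0.6,0,0,0],[0.7,0,0,0],[0.7,0,0,0]]]}}

```text
t: 33.22
eef_pos: [0.5504, 0.1973, 0.0666]
ee_rot: [2.212, 0.021, -2.212]
contact_force: [-0.1, 1.0, -2.0]
grip_width: 0.0595
```

>>> {"op": "drive_tool", "data": {"series": [[[0.1,0,0,0],[0.2,0,0,0],[0.2,0,0,0],[0.2,0,0,0]]]}}

```text
t: 33.55
eef_pos: [0.5506, 0.1974, 0.0653]
ee_rot: [2.213, 0.022, -2.211]
contact_force: [-2.2, -0.1, 2.8]
grip_width: 0.0598
```

>>> {"op": "drive_tool", "data": {"series": [[[0,0,0,0],[0,0,0,0],[0,0,0,0],[0,0,0,0],[0,0,0,0]]], "claw": 1}}

```text
t: 33.97
eef_pos: [0.5504, 0.1972, 0.0645]
ee_rot: [2.212, 0.021, -2.212]
contact_force: [-0.0, -0.6, 0.2]
grip_width: 0.0833
```

>>> {"op": "drive_tool", "data": {"series": [[[-2,0,0,0],[-5,0,0,0],[-8,0,0,0],[-11,0,0,0],[-11,0,0,0]]]}}

```text
t: 34.38
eef_pos: [0.554, 0.1989, 0.1816]
ee_rot: [2.227, 0.029, -2.2]
contact_force: [0.0, 0.8, 0.3]
grip_width: 0.0872
```

>>> {"op": "drive_tool", "data": {"series": [[[0,0,0,0],[0,0,0,0],[0,0,0,0]]]}}

```text
t: 34.63
eef_pos: [0.5494, 0.1967, 0.1731]
ee_rot: [2.208, 0.019, -2.214]
contact_force: [1.0, -0.0, 0.2]
grip_width: 0.087
```

```bash
python3 -c "
from h import *
p,d,c=snap('wrist','w15.png');s=manip.observe();print(s['t'],s['eef_pos'],s['grip_width'],s['contact_force'])
print('board');find(p,c,(0,95,40),(15,255,200),.076,1000,90000,(200,0,640,222))
print('blk',ray(c,0,0,.058))
find(p,c,(90,0,76),(130,60,255),.058,200,30000,(100,0,500,160))
t,_,ct=snap('top','top4.png')
print('cast');find(t,ct,(0,0,60),(180,50,255),.026,100,2000,(340,150,460,245))
go(.4415,-.137,.15,79.7)"
```

```text
34.6833 [0.54952181 0.19675457 0.17294769] 0.08725464777223653 [-0.28170597 -0.28993644 -0.12802946]
board
[323, 110] 15447.0 [0.6172 0.199 ] 1.1 [ 58.7 168. ]
blk [0.70575411 0.4556531  0.058     ]
[365, 115] 576.5 [0.6223 0.1628] 0.9 [ 6.7 73. ]
[282, 115] 388.0 [0.6211 0.2342] 1.2 [ 4.7 72.9]
[379, 49] 950.0 [0.6749 0.1537] -89.0 [22.5 26.9]
[268, 49] 836.5 [0.6732 0.2452] -89.0 [22.5 24.5]
cast
[366, 222] 332.5 [ 0.4379 -0.1377] -10.7 [46.7 77.4]
[432, 221] 349.5 [ 0.4401 -0.3436] -14.7 [49.1 77.9]
shift [ 2.39 33.17 11.44] turn 11.4 jaw -88.9 j6 0.97 xax [-0.003 -0.002 -1.   ]
```

View pics/w15.png

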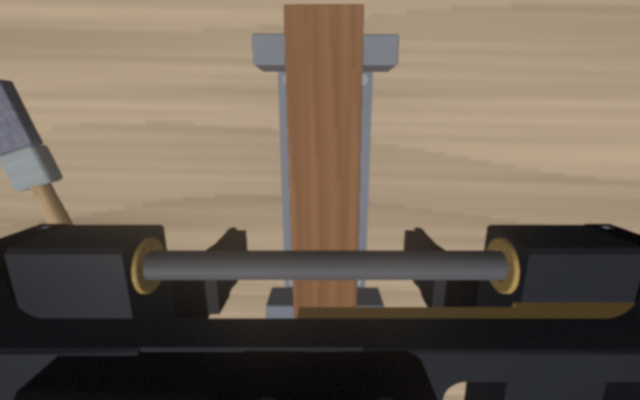

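The board lies square across both blocks: block ends show evenly at (252–285) and (363–398) in row 50, and the yaw matches the rack. Now the lighter castings.

>>> {"op": "drive_tool", "data": {"series": [[[0,3,1,0],[0,6,2,0],[0,9,3,0],[1,13,4.5,0],[1,16,5.5,0]]]}}

```text
t: 35.15
eef_pos: [0.4959, 0.0343, 0.1624]
ee_rot: [2.206, 0.02, -2.216]
contact_force: [0.2, -0.6, -0.5]
grip_width: 0.0869
```

>>> {"op": "drive_tool", "data": {"series": [[[0,3.5,1,0],[0,7,2.5,2],[0,11,4,5],[1.4,14,5.5,9],[1.4,17.2,6,11.4]]]}}

```text
t: 35.57
eef_pos: [0.4374, -0.1382, 0.1481]
ee_rot: [-2.118, 0.196, 2.131]
contact_force: [0.8, -0.1, -0.6]
grip_width: 0.0874
```

>>> {"op": "drive_tool", "data": {"series": [[[0,0,0,0],[0,0,0,0],[0,0,0,0],[0,0,0,0]]]}}

```text
t: 35.9
eef_pos: [0.442, -0.1362, 0.1504]
ee_rot: [-2.128, 0.191, 2.128]
contact_force: [-0.4, 0.0, 0.2]
grip_width: 0.0871
```

```bash
python3 look.py w16.png|tail -5; python3 -c "
from h import *
go(.4415,-.137,.004,79.7)"
```

```text
panels
[326, 195] 1102.0 [ 0.4413 -0.1377] -10.7 [22.3 46.8]
[549, 153] 1290.0 [ 0.444  -0.3456] -14.2 [23.7 47.9]
[516, 147] 478.0 [ 0.4534 -0.316 ] -15.0 [ 9.5 69.1]
[19, 164] 1858.5 [0.5217 0.1372] 1.0 [ 18.7 114.3]
shift [14.65  0.11  0.04] turn 0.1 jaw -100.2 j6 1.34 xax [-0. -0. -1.]
```

>>> {"op": "drive_tool", "data": {"series": [[[4,0.1,0,0],[8,0.1,0,0],[11.5,0.1,0,0],[13.8,0.1,0,0],[14.5,0.1,0,0]]]}}

```text
t: 36.37
eef_pos: [0.4391, -0.1369, 0.0022]
ee_rot: [-2.12, 0.191, 2.136]
contact_force: [-0.5, -0.2, 0.0]
grip_width: 0.0873
```

>>> {"op": "drive_tool", "data": {"series": [[[0,0,0,0],[0,0,0,0],[0,0,0,0],[0,0,0,0],[0,0,0,0]]], "claw": 0}}

```text
t: 36.78
eef_pos: [0.4425, -0.1378, 0.007]
ee_rot: [-2.131, 0.191, 2.124]
contact_force: [-0.3, -1.3, -0.5]
grip_width: 0.0611
```

>>> {"op": "drive_tool", "data": {"series": [[[0,0,0,0],[0,0,0,0],[0,0,0,0]]]}}

```text
t: 37.03
eef_pos: [0.4418, -0.1379, 0.0061]
ee_rot: [-2.128, 0.192, 2.126]
contact_force: [-0.9, 0.0, 3.5]
grip_width: 0.0455
```

>>> {"op": "drive_tool", "data": {"series": [[[-3,0,0,0],[-6,0,0,0],[-10,0,0,0],[-14,0,0,0],[-16,0,0,0]]]}}

```text
t: 37.45
eef_pos: [0.4423, -0.138, 0.1689]
ee_rot: [-2.132, 0.192, 2.122]
contact_force: [1.5, 0.7, -6.4]
grip_width: 0.0456
```

>>> {"op": "drive_tool", "data": {"series": [[[0,0,0,0],[0,0,0,0],[0,0,0,0],[0,0,0,0]]]}}

```text
t: 37.78
eef_pos: [0.439, -0.1377, 0.1624]
ee_rot: [-2.119, 0.193, 2.134]
contact_force: [0.4, 0.7, -6.9]
grip_width: 0.0454
```

```bash
python3 weigh.py; python3 -c "
from h import *
go(.596,.1985,.16,91.1)"
```

```text
38.0833 [ 0.4412 -0.1378  0.1648] grip 0.0455 F [ 0.024  0.204 -7.33 ] sd [0.334 0.347 0.611] eff [-1.3000e-02 -2.8353e+01  1.8688e+01  4.4780e+00  5.0000e-02  0.0000e+00]
shift [  0.45 -35.86  -9.21] turn -11.4 jaw -100.3 j6 1.34 xax [-0.002  0.    -1.   ]
```

The second heft of this casting reads close to the one on the seat, 7.3 N now against 6.7 N earlier. The joint-2 torque is much less noisy, so I'll hold this casting at exactly the pose where the seated one was hefted and compare the torques.

```bash
python3 weigh.py; python3 -c "
from h import *
go(.6102,-.2953,.0456,104.1)"
```

```text
38.3833 [ 0.4415 -0.1379  0.1656] grip 0.046 F [-0.186 -0.099 -6.628] sd [0.417 0.538 0.547] eff [-1.0000e-03 -2.8144e+01  1.8808e+01  4.5080e+00  7.3000e-02  0.0000e+00]
shift [ 12.    12.47 -19.42] turn -24.4 jaw -100.3 j6 1.34 xax [ 0.  0. -1.]
```

>>> {"op": "drive_tool", "data": {"series": [[[0,2,-3,-3],[0,4,-6.5,-8],[0,7,-10.5,-13],[0,9,-14,-18],[0,11,-17,-22]]]}}

```text
t: 38.8
eef_pos: [0.5893, -0.2769, 0.1651]
ee_rot: [2.112, 0.221, -2.112]
contact_force: [1.4, 1.7, -6.3]
grip_width: 0.0456
```

>>> {"op": "drive_tool", "data": {"series": [[[3,2.4,-1.3,-2.4],[6,2.4,-1.3,-2.4],[9,2.4,-1.3,-2.4],[11,2.4,-1.3,-2.4],[12,2.4,-1.3,-2.4]]]}}

```text
t: 39.22
eef_pos: [0.6029, -0.2959, 0.0404]
ee_rot: [2.085, 0.261, -2.101]
contact_force: [-0.9, 0.2, -7.6]
grip_width: 0.0457
```

>>> {"op": "drive_tool", "data": {"series": [[[0,0,0,0],[0,0,0,0],[0,0,0,0],[0,0,0,0],[0,0,0,0]]]}}

```text
t: 39.63
eef_pos: [0.6068, -0.2967, 0.0477]
ee_rot: [2.094, 0.257, -2.086]
contact_force: [-0.3, -0.5, -7.0]
grip_width: 0.0461
```

```bash
python3 weigh.py; python3 weigh.py;python3 -c "
from h import *
go(.6102,-.2953,.0456,104.1);print(manip.observe()['joint_pos'])"
```

```text
39.9333 [ 0.6057 -0.2965  0.0459] grip 0.0459 F [-0.147  0.154 -6.956] sd [0.595 0.502 0.571] eff [ 1.4000e-02 -5.1786e+01  1.8017e+01  4.2840e+00  5.9000e-02 -0.0000e+00]
40.2333 [ 0.6056 -0.2965  0.0455] grip 0.0458 F [-0.152 -0.292 -7.195] sd [0.494 0.873 0.457] eff [ 4.0000e-03 -5.1795e+01  1.7932e+01  4.2670e+00  4.6000e-02  0.0000e+00]
shift [-0.01 -0.01 -0.47] turn -0.0 jaw -75.9 j6 2.03 xax [-0. -0. -1.]
[-2.16014837e-01  6.22105452e-01 -6.55223796e-02  6.50713597e-05
 -8.83243802e-01  2.03262134e+00]
```

Now the last 4.7 mm, so the two poses match exactly.

>>> {"op": "drive_tool", "data": {"series": [[[0,0,-0.2,0],[0,0,-0.47,0],[0,0,-0.47,0],[0,0,-0.47,0],[0,0,-0.47,0]]]}}

```text
t: 40.65
eef_pos: [0.6102, -0.2953, 0.0454]
ee_rot: [2.091, 0.258, -2.091]
contact_force: [-1.1, -0.1, -6.7]
grip_width: 0.0458
```

>>> {"op": "drive_tool", "data": {"series": [[[0,0,0,0],[0,0,0,0],[0,0,0,0]]]}}

```text
t: 40.9
eef_pos: [0.6101, -0.2954, 0.0456]
ee_rot: [2.091, 0.258, -2.091]
contact_force: [0.7, 0.4, -6.6]
grip_width: 0.0455
```

```bash
python3 weigh.py; python3 weigh.py; python3 -c "
from h import *
go(.596,.1985,.16,91.1)"
```

```text
41.2 [ 0.6102 -0.2954  0.0456] grip 0.046 F [ 0.034  0.11  -7.434] sd [0.487 0.427 0.32 ] eff [ 1.0000e-03 -5.2022e+01  1.7985e+01  4.2800e+00  4.5000e-02  0.0000e+00]
41.5 [ 0.6102 -0.2954  0.0455] grip 0.0454 F [ 0.119  0.19  -7.425] sd [0.499 0.302 0.403] eff [-2.0000e-03 -5.2032e+01  1.7988e+01  4.2810e+00  4.6000e-02  0.0000e+00]
shift [-11.45 -48.25 -10.64] turn 13.0 jaw -75.9 j6 2.03 xax [-0.  0. -1.]
```

The torques are −52.03 here and −52.095 for the seated one, a difference of about 10 g with the seated one heavier. That choice stands, so this casting goes on the board.

>>> {"op": "drive_tool", "data": {"series": [[[-3,0,0,0],[-6,-2,-0.5,0],[-9,-5,-1.5,0],[-11.5,-8,-2.5,0],[-11.5,-11,-3,0]]]}}

```text
t: 41.92
eef_pos: [0.6172, -0.1813, 0.1681]
ee_rot: [2.103, 0.253, -2.073]
contact_force: [3.0, -0.0, -5.4]
grip_width: 0.0458
```

>>> {"op": "drive_tool", "data": {"series": [[[0,-3,-1,0],[0,-6,-2,0],[0,-9,-2.5,0],[0,-12,-3,0],[0,-15,-3.5,0]]]}}

```text
t: 42.33
eef_pos: [0.6095, -0.0258, 0.1607]
ee_rot: [2.091, 0.258, -2.091]
contact_force: [0.4, -0.3, -7.2]
grip_width: 0.0455
```

>>> {"op": "drive_tool", "data": {"series": [[[0,-3,-1,0],[0,-6,-2,0],[0,-9,-2.5,0],[0,-12,-3,0],[0,-15,-3.5,0]]]}}

```text
t: 42.75
eef_pos: [0.6069, 0.1281, 0.1606]
ee_rot: [2.091, 0.258, -2.091]
contact_force: [0.7, -0.0, -5.9]
grip_width: 0.0459
```

>>> {"op": "drive_tool", "data": {"series": [[[0,-3,0,5],[0,-6,-0.4,10],[0,-7.2,-0.6,13],[0,-7.2,-0.6,13],[0,-7.2,-0.6,13]]]}}

```text
t: 43.17
eef_pos: [0.5953, 0.1987, 0.1605]
ee_rot: [2.21, 0.023, -2.211]
contact_force: [0.3, 0.5, -7.0]
grip_width: 0.0456
```

>>> {"op": "drive_tool", "data": {"series": [[[0,0,0,0],[0,0,0,0],[0,0,0,0]]]}}

```text
t: 43.42
eef_pos: [0.5958, 0.1968, 0.1606]
ee_rot: [2.212, 0.019, -2.213]
contact_force: [0.4, -0.9, -7.4]
grip_width: 0.0457
```

```bash
python3 -c "
from h import *
p,d,c=snap('wrist','w17.png');s=manip.observe();print(s['t'],s['eef_pos'],s['grip_width'],s['contact_force'])
print('board');find(p,c,(0,95,40),(15,255,200),.076,1000,90000,(200,0,640,180))
go(.596,.1985,.083,91.1)"
```

```text
43.4667 [0.59584519 0.19689932 0.16058898] 0.04565074834051261 [-0.06127564 -0.47774061 -6.51052719]
board
[322, 122] 8064.5 [0.6604 0.1996] 1.6 [58.4 82.3]
shift [ 7.76 -0.16 -0.02] turn -0.1 jaw -89.0 j6 1.01 xax [-0. -0. -1.]
```

>>> {"op": "drive_tool", "data": {"series": [[[2,0,0,0],[4,-0.05,0,0],[5.5,-0.05,0,0],[6.6,-0.05,0,0],[7,-0.05,0,0]]]}}

```text
t: 43.88
eef_pos: [0.5948, 0.1973, 0.0884]
ee_rot: [2.208, 0.018, -2.215]
contact_force: [-0.1, -0.5, -7.9]
grip_width: 0.0455
```

>>> {"op": "drive_tool", "data": {"series": [[[0.2,0,0,0],[0.4,0,0,0],[0.6,0,0,0],[0.7,0,0,0],[0.7,0,0,0]]]}}

```text
t: 44.3
eef_pos: [0.5959, 0.1986, 0.084]
ee_rot: [2.213, 0.021, -2.211]
contact_force: [0.4, -0.3, -6.6]
grip_width: 0.0456
```

>>> {"op": "drive_tool", "data": {"series": [[[0,0,0,0],[0,0,0,0]]]}}

```text
t: 44.47
eef_pos: [0.5959, 0.1986, 0.084]
ee_rot: [2.213, 0.021, -2.211]
contact_force: [0.0, 0.7, -6.9]
grip_width: 0.0458
```

>>> {"op": "drive_tool", "data": {"series": [[[0.1,0,0,0],[0.2,0,0,0],[0.2,0,0,0],[0.2,0,0,0]]]}}

```text
t: 44.8
eef_pos: [0.5959, 0.1986, 0.0822]
ee_rot: [2.213, 0.022, -2.211]
contact_force: [-1.8, -0.1, -2.6]
grip_width: 0.0459
```

>>> {"op": "drive_tool", "data": {"series": [[[0,0,0,0],[0,0,0,0],[0,0,0,0],[0,0,0,0],[0,0,0,0]]], "claw": 0.75}}

```text
t: 45.22
eef_pos: [0.5962, 0.1986, 0.0821]
ee_rot: [2.213, 0.022, -2.211]
contact_force: [0.4, 0.4, 0.4]
grip_width: 0.0639
```

>>> {"op": "drive_tool", "data": {"series": [[[-2,0,0,0],[-4,0,0,0],[-6,0,0,0],[-8,0,0,0],[-8,0,0,0]]]}}

```text
t: 45.63
eef_pos: [0.5985, 0.1995, 0.1668]
ee_rot: [2.223, 0.026, -2.203]
contact_force: [1.1, -0.5, 0.4]
grip_width: 0.0653
```

```bash
python3 look.py w18.png .102; python3 -c "
from h import *
go(.444,-.345,.14,75.7)"
```

```text
45.6833 [0.5973 0.1992 0.1644] [-0.39  0.06 -0.38] 0.0654
[326, 194] 3299.5 [0.6146 0.1991] -88.9 [42.2 46.1]
[26, 183] 3776.0 [0.6193 0.4253] 14.0 [43. 72.]
[373, 153] 2077.0 [0.6392 0.1602] 1.1 [25.3 89.6]
[280, 153] 1825.0 [0.6377 0.2375] 1.4 [23.6 89.8]
panels
[325, 203] 540.0 [0.6061 0.1987] 1.1 [22.1 25. ]
[39, 177] 986.5 [0.6217 0.4123] 19.1 [10.4 70.9]
shift [ 2.21 54.12 16.38] turn 15.4 jaw -88.9 j6 1.01 xax [ 0.006  0.003 -1.   ]
```

>>> {"op": "drive_tool", "data": {"series": [[[0,3,1,0],[0,6.5,2.3,0],[0,10,3.5,0],[0,14,4.5,0],[0,18,5.4,0]]], "claw": 1}}

```text
t: 46.1
eef_pos: [0.5436, 0.016, 0.1606]
ee_rot: [2.209, 0.022, -2.213]
contact_force: [0.7, -1.2, 0.0]
grip_width: 0.0855
```

>>> {"op": "drive_tool", "data": {"series": [[[0,3.8,1.2,0],[0,7.5,2.4,0],[0,11,3.5,0],[0,14.5,4.5,0],[0,18,5.4,0]]]}}

```text
t: 46.52
eef_pos: [0.493, -0.165, 0.1608]
ee_rot: [2.211, 0.021, -2.214]
contact_force: [1.0, -0.6, 0.4]
grip_width: 0.087
```

>>> {"op": "drive_tool", "data": {"series": [[[0,3.8,1.2,3],[0,7.5,2.4,7],[0,11,3.5,11],[1,14.5,4.5,15],[1.7,18,5.2,15.4]]]}}

```text
t: 46.93
eef_pos: [0.4443, -0.3458, 0.1435]
ee_rot: [-2.085, 0.265, 2.087]
contact_force: [0.9, 0.1, 0.3]
grip_width: 0.0871
```

>>> {"op": "drive_tool", "data": {"series": [[[0,0,0,0],[0,0,0,0],[0,0,0,0],[0,0,0,0]]]}}

```text
t: 47.27
eef_pos: [0.4461, -0.3437, 0.1444]
ee_rot: [-2.089, 0.261, 2.089]
contact_force: [0.8, 0.4, 0.5]
grip_width: 0.087
```

```bash
python3 look.py w19.png|tail -5; python3 -c "
from h import *
go(.4445,-.345,.004,75.7)"
```

```text
[326, 189] 3322.0 [ 0.4532 -0.3475] -15.4 [48.5 62.2]
[591, 131] 16281.5 [ 0.434  -0.5766] -0.4 [ 99.1 165.8]
panels
[326, 197] 1126.5 [ 0.4453 -0.3452] -14.3 [22.7 44.9]
[587, 117] 2321.5 [ 0.4342 -0.577 ] -0.4 [ 98.3 166.2]
shift [14.06  0.19  0.15] turn 0.1 jaw -104.2 j6 1.69 xax [ 0.  0. -1.]
```

>>> {"op": "drive_tool", "data": {"series": [[[4,0.15,0.1,0],[8,0.15,0.1,0],[11.5,0.15,0.1,0],[13.4,0.15,0.1,0],[13.9,0.15,0.1,0]]]}}

```text
t: 47.73
eef_pos: [0.4426, -0.3434, 0.0021]
ee_rot: [-2.081, 0.258, 2.096]
contact_force: [-0.3, -0.2, 0.6]
grip_width: 0.0869
```

>>> {"op": "drive_tool", "data": {"series": [[[0,0,0,0],[0,0,0,0],[0,0,0,0],[0,0,0,0],[0,0,0,0]]], "claw": 0}}

```text
t: 48.15
eef_pos: [0.4456, -0.346, 0.0071]
ee_rot: [-2.092, 0.263, 2.086]
contact_force: [0.3, 0.5, 0.2]
grip_width: 0.0613
```

>>> {"op": "drive_tool", "data": {"series": [[[0,0,0,0],[0,0,0,0],[0,0,0,0]]]}}

```text
t: 48.4
eef_pos: [0.4448, -0.3457, 0.0061]
ee_rot: [-2.089, 0.262, 2.088]
contact_force: [-0.4, 1.9, 3.1]
grip_width: 0.0455
```

>>> {"op": "drive_tool", "data": {"series": [[[-3,0,0,0],[-6,0,0,0],[-10,0,0,0],[-14,0,0,0],[-16,0,0,0]]]}}

```text
t: 48.82
eef_pos: [0.4457, -0.3465, 0.1697]
ee_rot: [-2.095, 0.264, 2.084]
contact_force: [-0.4, -0.1, -3.8]
grip_width: 0.0458
```

>>> {"op": "drive_tool", "data": {"series": [[[0,0,0,0],[0,0,0,0],[0,0,0,0],[0,0,0,0]]]}}

```text
t: 49.15
eef_pos: [0.4428, -0.3447, 0.1624]
ee_rot: [-2.081, 0.26, 2.093]
contact_force: [0.5, 0.3, -4.5]
grip_width: 0.0457
```

```bash
python3 weigh.py; python3 -c "
from h import *
go(.506,.197,.165,91.1)"
```

```text
49.45 [ 0.4444 -0.3456  0.1648] grip 0.0457 F [ 0.256 -0.346 -4.44 ] sd [0.321 0.48  0.328] eff [-9.0000e-03 -3.7163e+01  1.8672e+01  4.3320e+00  4.5000e-02  0.0000e+00]
shift [ -0.   -54.1    7.45] turn -15.4 jaw -104.3 j6 1.69 xax [-0.001  0.001 -1.   ]
```

>>> {"op": "drive_tool", "data": {"series": [[[0,-2,0.3,0],[0,-5,0.7,0],[0,-8,1.1,0],[0,-12,1.6,0],[0,-16,2.2,0]]]}}

```text
t: 49.87
eef_pos: [0.463, -0.1841, 0.1655]
ee_rot: [-2.088, 0.264, 2.087]
contact_force: [1.4, 0.4, -4.6]
grip_width: 0.0457
```

>>> {"op": "drive_tool", "data": {"series": [[[0,-3.5,0.5,0],[0,-7,1,0],[0,-10.5,1.5,0],[0,-14,2,0],[0,-17,2.4,0]]]}}

```text
t: 50.28
eef_pos: [0.4817, -0.0124, 0.1658]
ee_rot: [-2.09, 0.261, 2.088]
contact_force: [1.2, 0.5, -5.8]
grip_width: 0.046
```

>>> {"op": "drive_tool", "data": {"series": [[[0,-3.5,0.5,-3],[0,-7,1,-7],[0,-10.5,1.5,-11],[0,-14,2,-15.4],[0,-16,2.2,-15.4]]]}}

```text
t: 50.7
eef_pos: [0.5005, 0.1494, 0.1658]
ee_rot: [2.212, 0.028, -2.208]
contact_force: [-0.1, -0.1, -5.1]
grip_width: 0.0457
```

>>> {"op": "drive_tool", "data": {"series": [[[0,-2,0,0],[0,-4.5,0,0],[0,-4.5,0,0],[0,-4.5,0,0],[0,-4.5,0,0]]]}}

```text
t: 51.12
eef_pos: [0.4987, 0.1907, 0.1653]
ee_rot: [2.211, 0.021, -2.212]
contact_force: [-0.2, 0.3, -3.9]
grip_width: 0.0459
```

```bash
python3 -c "
from h import *
p,d,c=snap('wrist','w20.png');s=manip.observe();print(s['t'],s['eef_pos'],s['grip_width'],s['contact_force'])
find(p,c,(0,0,0),(180,90,95),.102,400,30000,(250,0,400,180))
go(.506,.1972,.083,91.1)"
```

```text
51.1667 [0.49874525 0.19027375 0.16535352] 0.04583596224087085 [ 0.59240127  0.48358402 -4.68909473]
shift [ 8.23 -0.68 -0.74] turn -0.0 jaw -88.9 j6 0.92 xax [-0.001 -0.001 -1.   ]
```

View pics/w20.png

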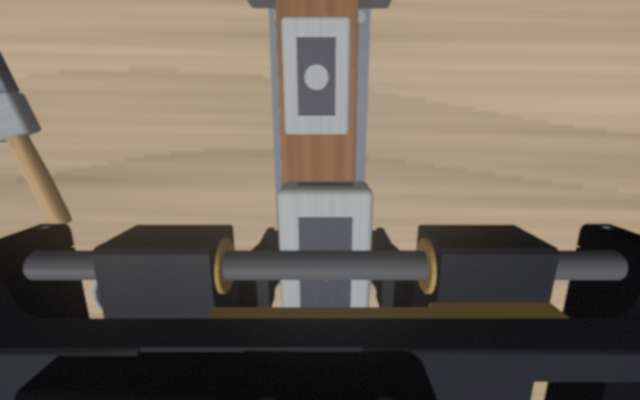

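The first light casting lies flat on the board at (315,76), right side up. The second is held in line at (325,205). Lowering it.

>>> {"op": "drive_tool", "data": {"series": [[[1,-0.5,-0.6,0],[3,-0.6,-0.7,0],[5,-0.6,-0.7,0],[6.5,-0.6,-0.7,0],[7.3,-0.6,-0.7,0]]]}}

```text
t: 51.58
eef_pos: [0.505, 0.1957, 0.0898]
ee_rot: [2.208, 0.017, -2.216]
contact_force: [-0.2, -0.4, -5.2]
grip_width: 0.0455
```

>>> {"op": "drive_tool", "data": {"series": [[[0.2,0,0,0],[0.4,0,0,0],[0.6,0,0,0],[0.7,0,0,0],[0.7,0,0,0]]]}}

```text
t: 52.0
eef_pos: [0.5063, 0.1972, 0.0861]
ee_rot: [2.214, 0.022, -2.211]
contact_force: [-0.1, 0.9, -5.2]
grip_width: 0.0457
```

>>> {"op": "drive_tool", "data": {"series": [[[0,0,0,0],[0.1,0,0,0],[0.2,0,0,0],[0.2,0,0,0]]]}}

```text
t: 52.33
eef_pos: [0.5058, 0.197, 0.0835]
ee_rot: [2.212, 0.021, -2.212]
contact_force: [0.4, 0.6, -4.8]
grip_width: 0.0458
```

>>> {"op": "drive_tool", "data": {"series": [[[0.1,0,0,0],[0.2,0,0,0],[0.2,0,0,0],[0.2,0,0,0]]]}}

```text
t: 52.67
eef_pos: [0.506, 0.1971, 0.0821]
ee_rot: [2.212, 0.021, -2.211]
contact_force: [-1.8, 0.0, 1.2]
grip_width: 0.0456
```

>>> {"op": "drive_tool", "data": {"series": [[[0,0,0,0],[0,0,0,0],[0,0,0,0],[0,0,0,0],[0,0,0,0]]], "claw": 0.75}}

```text
t: 53.08
eef_pos: [0.5062, 0.1972, 0.0817]
ee_rot: [2.213, 0.021, -2.211]
contact_force: [-0.5, -0.5, 0.4]
grip_width: 0.0642
```

>>> {"op": "drive_tool", "data": {"series": [[[-2,0,0,0],[-4,0,0,0],[-7,0,0,0],[-11,0,0,0],[-14,0,0,0]]]}}

```text
t: 53.5
eef_pos: [0.5065, 0.1971, 0.2244]
ee_rot: [2.215, 0.022, -2.209]
contact_force: [0.4, 0.8, -0.2]
grip_width: 0.0655
```

>>> {"op": "drive_tool", "data": {"series": [[[0,3,2,0],[0,7,4,0],[0,11,6,0],[0,15,8,0],[0,18,8,0]]]}}

```text
t: 53.92
eef_pos: [0.4265, 0.014, 0.2218]
ee_rot: [2.211, 0.023, -2.211]
contact_force: [0.4, 1.2, 0.7]
grip_width: 0.0652
```

>>> {"op": "drive_tool", "data": {"series": [[[0,0,0,0],[0,0,0,0],[0,0,0,0]]]}}

```text
t: 54.17
eef_pos: [0.4297, 0.0155, 0.2218]
ee_rot: [2.214, 0.021, -2.211]
contact_force: [0.4, 0.5, -1.1]
grip_width: 0.0656
```

```bash
python3 -c "
from h import *
s=manip.observe();print(s['t'],s['eef_pos'],s['contact_force'])
t,_,ct=snap('top','top5.png')
cs,_,_=snap('scene','scene5.png')
print('panels top');find(t,ct,(0,0,0),(180,60,85),.102,30,400,(240,140,285,240))
print('board');find(t,ct,(0,100,40),(14,255,170),.076,50,5000,(220,100,330,300))
a=cv2.resize(t[120:260,140:460],None,fx=2.4,fy=2.4,interpolation=cv2.INTER_CUBIC)[:,:768]
b=cv2.resize(cs[90:230,270:440],None,fx=1.6,fy=1.6,interpolation=cv2.INTER_CUBIC)
b=cv2.resize(b,(300,247)); 
im=np.zeros((590,770,3),np.uint8); im[:a.shape[0],:a.shape[1]]=a; im[340:587,:300]=b; cv2.imwrite('pics/fin.png',im[:,:,::-1])"
```

```text
54.1667 [0.42968406 0.01553307 0.2218473 ] [ 0.41452198  0.47053734 -1.09690991]
panels top
[272, 235] 41.0 [0.3943 0.1488] 33.9 [16.9 37. ]
[260, 209] 74.0 [0.4719 0.1823] 28.5 [22.1 59.4]
board
[261, 168] 387.5 [0.6002 0.1958] 1.2 [ 58.  193.4]
[318, 118] 148.5 [0.7606 0.0121] 89.7 [26.3 69.1]
```

View pics/fin.png

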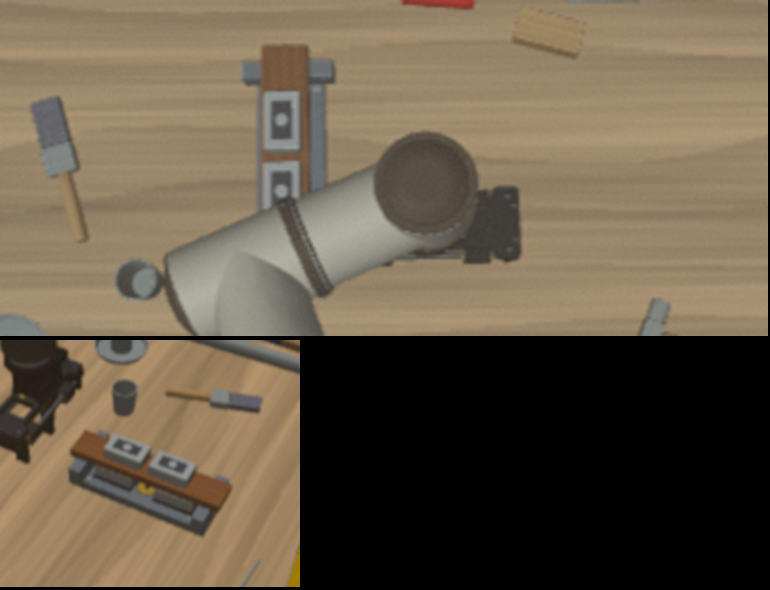

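The final view shows the board lying across both blocks and the two light castings upright in a row on it, at (282,120) and (282,188). The flush bushing and the seated castings are visible beneath it in the scene crop, and the robot is clear. Handing in.

```bash
python3 -c "
from rig import manip
print(manip.finish_job())"
```

```text
the job is handed in; nothing more can be done
None
```

The rack is packed and the job was handed in at about 54 s of the 210 s allowed; no verdict was reported. Four castings were present.

- **Bushing:** I pressed it to its hard stop. The finger tip was at 20.1 mm with 28 N of push, and it looked flush afterwards.
- **Sorting the castings:** hefting gave about 0.86, 0.75, 0.74 and 0.45 kg. The 0.86 and 0.75 kg castings are on the seats; the other two are on the board. Force readings alone did not separate the middle two: one read 6.7 N on its first heft and up to 7.4 N later. Comparing joint torque at the same pose put them about 10 g apart, with the seated one heavier. That is inside the 50 g allowance, so either would count.
- **Board:** it was knocked about 3 cm during the run, so I measured it again before picking it up. It now lies square across the end blocks, within about 1 mm sideways and level with the rack's angle.
- **Last checks:** the final scene view showed both lighter castings flat, panel up and in line on the board, about 90 mm apart. The seated castings and bushing were visible beneath, and the robot was clear.
- **Check that failed:** my numeric measurement of the castings on the board in the last overhead picture did not work, because the arm covered part of the rack. That check rests on the scene view and the release positions. I moved nothing else on the bench.

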